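Stir the fresh pickles through in the topping pot

TASK

The pickle pot has just been topped up with round onions at its near side and olives at its far side. Take the spoon from the caddy by its handle, lower it until you feel it touch the bottom of the pot, and stir until the two are mixed through, with at least two onions and two olives in the near half and in the far half alike, then stand the spoon back in the caddy, bowl down. Spill nothing, keep the gripper itself off the food, don't ram the spoon against the pot, and leave the bottles and the shaker standing where they are.

Things in the scene. Friction and masses are not known exactly. Their poses are not given: they have to be found in the camera images.
- pickle_pot: The pickle pot: a fixed round steel inset hanging in one of the station's three wells, the one holding the loose onions and olives. Origin: centre of its underside; z up, x from its near side (-x, towards the robot) to its far side (+x). Flange 172 mm across, rim at z = +65 mm. The x = 0 plane parts its near and far halves.
- pickle_floor (a point): Centre of the pickle pot's flat inner floor, 4 mm above its underside, 61 mm below its rim; axes as the pot's. The inside is an upright cylinder, 152 mm in diameter.
- caddy: The utensil caddy: a fixed, upright square steel box open at the top, 78 mm square outside, 95 mm tall, walls 4 mm, floor 4 mm. Origin: centre of its underside; z up. At the start the spoon leans in it over its own -x rim.
- station: The topping station: a fixed low steel housing, 236 mm (x) by 562 mm (y), its top 97 mm above the table; three round pots hang in it side by side along its y, 174 mm apart, rims 98 mm above the table. Origin: centre of its underside.
- spoon_grip (a point): On the centre line of the spoon's dark rubber-covered handle (24 mm wide, 14 mm thick, 105 mm long), 50 mm from its end, 160 mm from the bowl's tip. z along the spoon from bowl to handle end, y across the 24 mm width, x through the thickness. At the start it leans about 33 degrees from upright, handle sticking some 100 mm out over the caddy's -x rim.
- spoon_tip (a point): Tip of the spoon's bowl: the end of the 210 mm spoon, 160 mm below spoon_grip, same axes. The steel bowl is round, 38 mm across (along y), 10 mm deep (along x), its hollow facing +x (up, at the start); a thin shank joins it to the handle. About 75 g in all. At the start the bowl is down on the caddy's floor.
- onion0: A pickled onion: ivory, round, a little flattened, 25 mm across, 10 g; loose, in the near half of the pickle pot at the start. Origin: its centre.
- onion1: A pickled onion: ivory, round, a little flattened, 25 mm across, 10 g; loose, in the near half of the pickle pot at the start. Origin: its centre.
- onion2: A pickled onion: ivory, round, a little flattened, 25 mm across, 10 g; loose, in the near half of the pickle pot at the start. Origin: its centre.
- onion3: A pickled onion: ivory, round, a little flattened, 25 mm across, 10 g; loose, in the near half of the pickle pot at the start. Origin: its centre.
- onion4: A pickled onion: ivory, round, a little flattened, 25 mm across, 10 g; loose, in the near half of the pickle pot at the start. Origin: its centre.
- olive0: A green olive: oval, 30 mm long and 21 mm thick, 10 g; loose, in the far half of the pickle pot at the start. Origin: its centre; y along its length.
- olive1: A green olive: oval, 30 mm long and 21 mm thick, 10 g; loose, in the far half of the pickle pot at the start. Origin: its centre; y along its length.
- olive2: A green olive: oval, 30 mm long and 21 mm thick, 10 g; loose, in the far half of the pickle pot at the start. Origin: its centre; y along its length.
- olive3: A green olive: oval, 30 mm long and 21 mm thick, 10 g; loose, in the far half of the pickle pot at the start. Origin: its centre; y along its length.
- olive4: A green olive: oval, 30 mm long and 21 mm thick, 10 g; loose, in the far half of the pickle pot at the start. Origin: its centre; y along its length.
- sauce_a: A cream-coloured squeeze bottle, 58 mm across, 172 mm tall, standing loose behind the station. Origin: centre of its underside.
- sauce_b: A mustard-coloured squeeze bottle, 58 mm across, 172 mm tall, standing loose behind the station. Origin: centre of its underside.
- shaker: A clear shaker with a steel top, 50 mm across, 86 mm tall, standing loose between the robot and the station or the caddy. Origin: centre of its underside.
There are look-alikes about, which are no part of the job. There is more than one size of the part that bears spoon_grip; the job needs the largest.

How it is judged:
On the way, in this order (a step that is already met when the one before it is completed fails the run):
1. the spoon's bowl is felt to touch down on the bottom of the pickle pot: tip within 8 mm of the floor, pressing with over 0.5 N (horizontal distance between spoon_tip and pickle_pot below 0.076 m and z of spoon_tip in the frame of pickle_pot between -0.01 and 0.012 m and contact force between spoon and pickle_pot above 0.5 N), for 0.1 s.
2. with the spoon's bowl still in the pot (tip within 26 mm of the floor), each half of the pot holds at least two onions and at least two olives (horizontal distance between spoon_tip and pickle_pot below 0.076 m and z of spoon_tip in the frame of pickle_pot between -0.01 and 0.03 m and (x of each of onion0, onion1 in the frame of pickle_pot above -0.002 m or x of each of onion0, onion2 in the frame of pickle_pot above -0.002 m or x of each of onion0, onion3 in the frame of pickle_pot above -0.002 m or x of each of onion0, onion4 in the frame of pickle_pot above -0.002 m or x of each of onion1, onion2 in the frame of pickle_pot above -0.002 m or x of each of onion1, onion3 in the frame of pickle_pot above -0.002 m or x of each of onion1, onion4 in the frame of pickle_pot above -0.002 m or x of each of onion2, onion3 in the frame of pickle_pot above -0.002 m or x of each of onion2, onion4 in the frame of pickle_pot above -0.002 m or x of each of onion3, onion4 in the frame of pickle_pot above -0.002 m) and (x of each of onion0, onion1 in the frame of pickle_pot below 0.002 m or x of each of onion0, onion2 in the frame of pickle_pot below 0.002 m or x of each of onion0, onion3 in the frame of pickle_pot below 0.002 m or x of each of onion0, onion4 in the frame of pickle_pot below 0.002 m or x of each of onion1, onion2 in the frame of pickle_pot below 0.002 m or x of each of onion1, onion3 in the frame of pickle_pot below 0.002 m or x of each of onion1, onion4 in the frame of pickle_pot below 0.002 m or x of each of onion2, onion3 in the frame of pickle_pot below 0.002 m or x of each of onion2, onion4 in the frame of pickle_pot below 0.002 m or x of each of onion3, onion4 in the frame of pickle_pot below 0.002 m) and (x of each of olive0, olive1 in the frame of pickle_pot above -0.002 m or x of each of olive0, olive2 in the frame of pickle_pot above -0.002 m or x of each of olive0, olive3 in the frame of pickle_pot above -0.002 m or x of each of olive0, olive4 in the frame of pickle_pot above -0.002 m or x of each of olive1, olive2 in the frame of pickle_pot above -0.002 m or x of each of olive1, olive3 in the frame of pickle_pot above -0.002 m or x of each of olive1, olive4 in the frame of pickle_pot above -0.002 m or x of each of olive2, olive3 in the frame of pickle_pot above -0.002 m or x of each of olive2, olive4 in the frame of pickle_pot above -0.002 m or x of each of olive3, olive4 in the frame of pickle_pot above -0.002 m) and (x of each of olive0, olive1 in the frame of pickle_pot below 0.002 m or x of each of olive0, olive2 in the frame of pickle_pot below 0.002 m or x of each of olive0, olive3 in the frame of pickle_pot below 0.002 m or x of each of olive0, olive4 in the frame of pickle_pot below 0.002 m or x of each of olive1, olive2 in the frame of pickle_pot below 0.002 m or x of each of olive1, olive3 in the frame of pickle_pot below 0.002 m or x of each of olive1, olive4 in the frame of pickle_pot below 0.002 m or x of each of olive2, olive3 in the frame of pickle_pot below 0.002 m or x of each of olive2, olive4 in the frame of pickle_pot below 0.002 m or x of each of olive3, olive4 in the frame of pickle_pot below 0.002 m)), for 0.1 s.
At the end, for the whole second after the job is handed in: Near and far half of the pot (split at its x = 0, pieces within 2 mm of it count for both) each hold two or more onions and two or more olives; all ten lie inside the pot below its rim; the spoon stands bowl down in the caddy, tip under 40 mm above its underside, leaning less than 54 degrees ((x of each of onion0, onion1 in the frame of pickle_pot above -0.002 m or x of each of onion0, onion2 in the frame of pickle_pot above -0.002 m or x of each of onion0, onion3 in the frame of pickle_pot above -0.002 m or x of each of onion0, onion4 in the frame of pickle_pot above -0.002 m or x of each of onion1, onion2 in the frame of pickle_pot above -0.002 m or x of each of onion1, onion3 in the frame of pickle_pot above -0.002 m or x of each of onion1, onion4 in the frame of pickle_pot above -0.002 m or x of each of onion2, onion3 in the frame of pickle_pot above -0.002 m or x of each of onion2, onion4 in the frame of pickle_pot above -0.002 m or x of each of onion3, onion4 in the frame of pickle_pot above -0.002 m) and (x of each of onion0, onion1 in the frame of pickle_pot below 0.002 m or x of each of onion0, onion2 in the frame of pickle_pot below 0.002 m or x of each of onion0, onion3 in the frame of pickle_pot below 0.002 m or x of each of onion0, onion4 in the frame of pickle_pot below 0.002 m or x of each of onion1, onion2 in the frame of pickle_pot below 0.002 m or x of each of onion1, onion3 in the frame of pickle_pot below 0.002 m or x of each of onion1, onion4 in the frame of pickle_pot below 0.002 m or x of each of onion2, onion3 in the frame of pickle_pot below 0.002 m or x of each of onion2, onion4 in the frame of pickle_pot below 0.002 m or x of each of onion3, onion4 in the frame of pickle_pot below 0.002 m) and (x of each of olive0, olive1 in the frame of pickle_pot above -0.002 m or x of each of olive0, olive2 in the frame of pickle_pot above -0.002 m or x of each of olive0, olive3 in the frame of pickle_pot above -0.002 m or x of each of olive0, olive4 in the frame of pickle_pot above -0.002 m or x of each of olive1, olive2 in the frame of pickle_pot above -0.002 m or x of each of olive1, olive3 in the frame of pickle_pot above -0.002 m or x of each of olive1, olive4 in the frame of pickle_pot above -0.002 m or x of each of olive2, olive3 in the frame of pickle_pot above -0.002 m or x of each of olive2, olive4 in the frame of pickle_pot above -0.002 m or x of each of olive3, olive4 in the frame of pickle_pot above -0.002 m) and (x of each of olive0, olive1 in the frame of pickle_pot below 0.002 m or x of each of olive0, olive2 in the frame of pickle_pot below 0.002 m or x of each of olive0, olive3 in the frame of pickle_pot below 0.002 m or x of each of olive0, olive4 in the frame of pickle_pot below 0.002 m or x of each of olive1, olive2 in the frame of pickle_pot below 0.002 m or x of each of olive1, olive3 in the frame of pickle_pot below 0.002 m or x of each of olive1, olive4 in the frame of pickle_pot below 0.002 m or x of each of olive2, olive3 in the frame of pickle_pot below 0.002 m or x of each of olive2, olive4 in the frame of pickle_pot below 0.002 m or x of each of olive3, olive4 in the frame of pickle_pot below 0.002 m) and horizontal distance between each of onion0, onion1, onion2, onion3, onion4, olive0, olive1, olive2, olive3, olive4 and pickle_pot below 0.076 m and z of onion0 in the frame of pickle_pot between 0 and 0.06 m and z of onion1 in the frame of pickle_pot between 0 and 0.06 m and z of onion2 in the frame of pickle_pot between 0 and 0.06 m and z of onion3 in the frame of pickle_pot between 0 and 0.06 m and z of onion4 in the frame of pickle_pot between 0 and 0.06 m and z of olive0 in the frame of pickle_pot between 0 and 0.06 m and z of olive1 in the frame of pickle_pot between 0 and 0.06 m and z of olive2 in the frame of pickle_pot between 0 and 0.06 m and z of olive3 in the frame of pickle_pot between 0 and 0.06 m and z of olive4 in the frame of pickle_pot between 0 and 0.06 m and x of spoon_tip in the frame of caddy between -0.039 and 0.039 m and y of spoon_tip in the frame of caddy between -0.039 and 0.039 m and z of spoon_tip in the frame of caddy between -0.005 and 0.04 m and angle between spoon_tip's own z axis and vertical below 0.95 rad); the robot touches nothing.
It fails at once if the gripper or arm touches an onion or olive (over 0.3 N) ((contact force between the fingers and onion0 above 0.3 N or contact force between the fingers and onion1 above 0.3 N or contact force between the fingers and onion2 above 0.3 N or contact force between the fingers and onion3 above 0.3 N or contact force between the fingers and onion4 above 0.3 N or contact force between the fingers and olive0 above 0.3 N or contact force between the fingers and olive1 above 0.3 N or contact force between the fingers and olive2 above 0.3 N or contact force between the fingers and olive3 above 0.3 N or contact force between the fingers and olive4 above 0.3 N) or (contact force between the arm and onion0 above 0.3 N or contact force between the arm and onion1 above 0.3 N or contact force between the arm and onion2 above 0.3 N or contact force between the arm and onion3 above 0.3 N or contact force between the arm and onion4 above 0.3 N or contact force between the arm and olive0 above 0.3 N or contact force between the arm and olive1 above 0.3 N or contact force between the arm and olive2 above 0.3 N or contact force between the arm and olive3 above 0.3 N or contact force between the arm and olive4 above 0.3 N)).
It fails at once if the spoon is rammed against the pot (over 60 N) (contact force between spoon and pickle_pot above 60 N).
It fails at once if a sauce bottle or the shaker is shifted over 20 mm or tipped (distance of any of sauce_a, sauce_b, shaker from where it was at the start of the episode above 0.02 m or angle between any of sauce_a, sauce_b, shaker's own z axis and vertical above 0.3 rad).
It also fails if it takes over 67 s, if anything falls off the work surface, if the arm or the gripper's body presses on something with over 40 N, if the wrist force passes 120 N, or if a joint passes its speed limit or range.

ROBOT

A 6-joint arm with a two-finger parallel gripper is mounted at the origin on the work surface. World frame = base frame: x ahead of the robot, y to its left, z up, the work surface at z = 0. Lengths are in m, angles in rad, forces in N, time in s.
With the tool pointing down it reaches from about 0.325 to 0.85 m from the base axis. Payload 15.5 kg.
Tool frame: the origin (TCP) lies midway between the tips of the shut fingers; the grasp point (between the pads) lies env.grip_point_offset behind it (env.grip_point_offset is the distance from the TCP to the grasp point, in m); z points along the fingers, x is the direction in which the jaws open and shut, and the axes are right-handed (so a half turn about z gives the same grasp; the last joint's range is limited). The gripper opens to 91 mm and grips with 3 to 60 N. Pads are 32 mm wide; open, the fingers measure 118 mm over their backs; the gripper's body (76 mm by 178 mm) begins 60 mm behind the grasp point.
Start: joints at [1.113, 0.494, 1.345, -0, 1.302, -0.096], TCP at [0.221, 0.585, 0.214] pointing down, gripper open.
Joint ranges: [-2.91, 2.91], [-0.82, 2.16], [0.22, 2.67], [-1.22, 4.37], [0.12, 2.79], [-3.08, 3.08]. Speed limits (rad/s): [1.89, 1.89, 2.57, 3.01, 3.01, 3.01].

INTERFACE

Orientations are given as a unit quaternion [x, y, z, w].
In Python, from station import sensors, snapshot, job, env gives the robot as it stands.
- The arm moves only by the tool servo_tool, never from a script. Its argument "motion" is a list of rows, each an object of numbers: "dx", "dy", "dz": the shift along the tool's x, y, z in cm; "rx", "ry", "rz": the turn, a rotation vector about the tool's x, y, z in rad; "claw": the gripper command: -1 is fully open, 1 is shut, values between are in proportion. A call has 1 to 20 rows; each row shifts and turns the commanded pose from where the row before left it, along the tool's axes as they then stand; what a row does not reach is not made up. A row lasts 1/10 s, in which the tool goes at most 50 mm and 8.59 degrees, less where a joint would pass 70% of its speed; a pose out of reach is approached as far as the arm can. A call is refused whole if a number of a shift passes 5 or a number of a turn 0.15, either way. A call with a gripper value outside its range is refused whole. The fingers move at their own pace and stop on an object; "squeeze" is the grip in N (left out, the last holds). Time passes only in rows, so rows that do not move let the fingers close. It gives the time, the measured TCP pose, the force and the opening at its end, in the units of the state.
- sensors.read_state(): the state, without advancing time (a new reading comes with each control period).
- snapshot(name): name is "scene" or "top" or "wrist"; returns a dict with "pixels" (384x512x3 uint8, red, green, blue), "z_map" (384x512 float32, m along the optical axis (not along the pixel's ray), 0 where there is no reading), "mtx" (3x3 intrinsics, pixels), "origin" and "attitude" of the camera in the world. Camera axes: x right, y up, looking along -z (the intrinsics and any distortion apply to the point x, -y, -z); pixel columns grow to the right and rows downward; lengths in m; the calibration is good to about 2 mm. A picture is of the moment at which its call begins.
- job.sign_off(): hands the job in, once; it reports no verdict.
The state is a dict: "t": time; "q": joint angles; "joint_velocities": joint speeds; "joint_torque": joint torques, N m; "tcp_pos": TCP position; "ee_rot": TCP orientation; "contact_force": force on the tool from outside, world axes, zero at the start; "torque": the same for the moment, N m; "gripper_width": finger opening in m.
Only numpy, scipy, OpenCV 4.12 (cv2) and the standard library are available. Lean on these libraries where they do the work, as an engineer would, in place of code of your own. Each camera call takes 0.05 s, during which the arm holds its last target.

## Working session

There is one attempt and no reset: what is moved stays moved. The work goes in short steps, Python scripts to look and compute and a tool call to move; the robot and the scene stay as the last step left them, time stands still between calls to the robot, and variables do not carry over. Pictures are saved under pics/ and viewed, and the job is handed in when it is done.

Besides the shell and the picture viewer there is one more tool, called after "Request:" as name(argument=value, ...), one argument or row to a line, values as JSON. servo_tool: Moves the arm, as the interface text tells. Its arguments: {"type":"object","properties":{"motion":{"type":"array"},"squeeze":{"type":"number"}},"required":["motion"]}

```bash
ls; mkdir -p pics
python3 - <<'E'
from station import sensors, snapshot, job, env
import cv2,numpy as np
s=sensors.read_state();print(s, env.grip_point_offset)
for n in ["scene","top","wrist"]:
    d=snapshot(n);np.savez(f"{n}0.npz",**d)
    cv2.imwrite(f"pics/{n}0.png",d["pixels"][:,:,::-1]);print(n,d["origin"],d["attitude"],d["mtx"])
E
```

```text
pics
{'t': 0.0, 'q': array([ 1.11349391e+00,  4.94198110e-01,  1.34614497e+00, -7.14920840e-06,
        1.30246601e+00, -9.55254543e-02]), 'joint_velocities': array([ 9.62615049e-05, -1.99922824e-03, -1.40272785e-03,  2.27257382e-04,
       -6.22264760e-04, -2.10447732e-03]), 'joint_torque': array([-2.52397724e-03, -8.78841233e+01, -3.81860411e+01,  7.05509260e-02,
        5.33253851e-02, -6.30202612e-05]), 'tcp_pos': array([0.22105707, 0.58419749, 0.21332428]), 'ee_rot': array([ 8.22780180e-01,  5.68359397e-01, -5.29441420e-04,  2.99388366e-04]), 'contact_force': array([ 1.09711155,  0.04205768, -0.18644342]), 'torque': array([-0.01679776, -0.07458369,  0.0218018 ]), 'gripper_width': 0.09112580529168454} 0.0188
scene [1.12491257 0.12577656 0.6810866 ] [0.24643193 0.31970786 0.72637812 0.55626704] [[346.823419     0.         249.95935557]
 [  0.         346.823419   190.04696375]
 [  0.           0.           1.        ]]
top [ 0.40519345 -0.04681224  1.29538298] [-0.02941114  0.03170054  0.71438466 -0.69841579] [[430.91185249   0.         253.76565111]
 [  0.         430.91185249 192.64543595]
 [  0.           0.           1.        ]]
wrist [0.14246203 0.61454292 0.38367995] [-0.12251364 -0.08437779  0.56264153  0.8132068 ] [[266.06064058   0.         257.20628498]
 [  0.         266.06064058 192.3550622 ]
 [  0.           0.           1.        ]]
```

View pics/scene0.png

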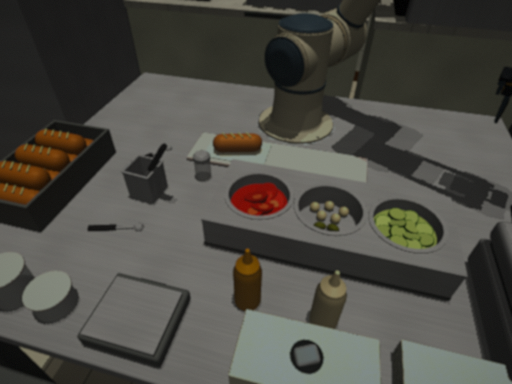

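View pics/top0.png

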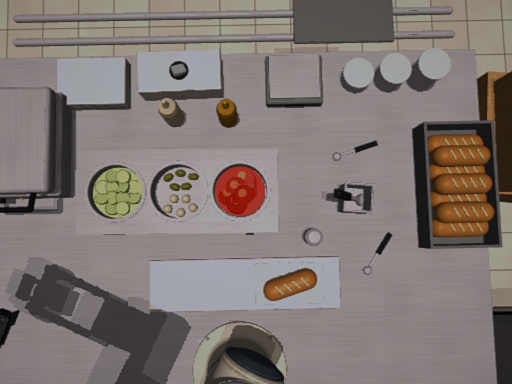

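View pics/wrist0.png

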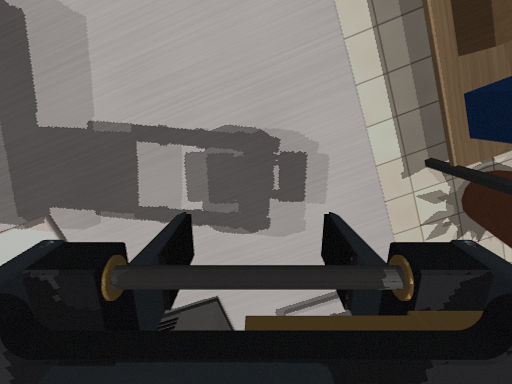

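The scene picture shows the caddy at about (145,178), with the spoon handle above it at (158,155). In the top picture the caddy is at (357,198), its handle pointing left (+y), and the pickle pot is at (181,192). Olives are above (far) and onions below (near). Two smaller look-alike spoons lie loose at (355,150) and (378,255). Next I'll measure these.

```bash
cat > h.py <<'E'
import numpy as np,cv2
from scipy.spatial.transform import Rotation as R
def load(n):
    return dict(np.load(n))
def cloud(d):
    z=d["z_map"];h,w=z.shape;K=d["mtx"]
    u,v=np.meshgrid(np.arange(w),np.arange(h))
    p=np.stack([(u-K[0,2])/K[0,0]*z,-(v-K[1,2])/K[1,1]*z,-z],-1)
    P=p@R.from_quat(d["attitude"]).as_matrix().T+d["origin"]
    P[z==0]=np.nan
    return P
def proj(d,X):
    p=(np.atleast_2d(X)-d["origin"])@R.from_quat(d["attitude"]).as_matrix()
    K=d["mtx"];return np.stack([K[0,0]*p[:,0]/-p[:,2]+K[0,2],K[1,1]*-p[:,1]/-p[:,2]+K[1,2]],-1)
def crop(d,u0,u1,v0,v1,f,name):
    cv2.imwrite(name,cv2.resize(d["pixels"][v0:v1,u0:u1,::-1],None,fx=f,fy=f,interpolation=cv2.INTER_CUBIC))
E
python3 - <<'E'
from h import *
np.set_printoptions(precision=3,suppress=True,linewidth=200)
for n,(u0,u1,v0,v1) in dict(top=(300,400,140,290),scene=(80,220,130,240)).items():
    d=load(n+"0.npz");crop(d,u0,u1,v0,v1,5 if n=="scene" else 4,f"pics/{n}c.png")
t=load("top0.npz");P=cloud(t)
for v in range(184,214,2): print(v,[ "%.2f,%.2f,%.2f"%tuple(P[v,u]) for u in range(332,376,4)])
s=load("scene0.npz");S=cloud(s)
E
```

```text
184 ['0.54,-0.29,0.01', '0.54,-0.30,-0.00', '0.54,-0.31,-0.00', '0.53,-0.30,0.10', '0.53,-0.32,0.10', '0.53,-0.33,0.10', '0.53,-0.34,0.10', '0.53,-0.35,0.10', '0.53,-0.36,0.09', '0.53,-0.37,0.10', '0.53,-0.38,0.10']
186 ['0.53,-0.29,0.00', '0.53,-0.30,-0.00', '0.53,-0.31,0.02', '0.52,-0.31,0.09', '0.53,-0.33,0.05', '0.53,-0.34,0.05', '0.52,-0.35,0.06', '0.52,-0.36,0.06', '0.52,-0.37,0.07', '0.52,-0.38,0.07', '0.52,-0.38,0.09']
188 ['0.53,-0.29,0.00', '0.51,-0.27,0.18', '0.52,-0.31,0.03', '0.52,-0.30,0.10', '0.52,-0.34,0.00', '0.52,-0.35,0.00', '0.52,-0.36,0.00', '0.52,-0.37,0.01', '0.52,-0.38,0.02', '0.52,-0.38,0.06', '0.51,-0.38,0.10']
190 ['0.52,-0.29,0.00', '0.50,-0.26,0.18', 'nan,nan,nan', '0.51,-0.31,0.09', '0.52,-0.34,0.00', '0.52,-0.35,0.01', '0.52,-0.36,0.00', '0.52,-0.37,0.01', '0.52,-0.38,0.02', '0.51,-0.38,0.07', '0.51,-0.38,0.09']
192 ['0.51,-0.29,-0.00', '0.50,-0.26,0.19', '0.50,-0.28,0.17', '0.50,-0.29,0.15', '0.50,-0.31,0.12', '0.51,-0.35,0.01', '0.51,-0.36,0.01', '0.51,-0.37,0.00', '0.51,-0.38,0.02', '0.51,-0.38,0.07', '0.50,-0.38,0.10']
194 ['0.51,-0.29,0.00', '0.49,
[... 1412 characters left out ...]
 '0.47,-0.38,0.03', '0.47,-0.38,0.08', '0.46,-0.38,0.09']
208 ['0.47,-0.29,-0.00', '0.47,-0.30,-0.00', '0.46,-0.30,0.05', '0.46,-0.30,0.10', '0.46,-0.33,0.00', '0.46,-0.35,0.01', '0.46,-0.36,0.01', '0.46,-0.37,0.00', '0.46,-0.37,0.03', '0.46,-0.37,0.08', '0.46,-0.38,0.10']
210 ['0.46,-0.29,-0.00', '0.46,-0.30,0.01', '0.46,-0.30,0.05', '0.45,-0.30,0.09', '0.45,-0.31,0.10', '0.45,-0.32,0.10', '0.45,-0.33,0.10', 'nan,nan,nan', '0.45,-0.36,0.10', '0.45,-0.37,0.07', '0.45,-0.38,0.10']
212 ['0.45,-0.29,-0.00', '0.45,-0.30,0.00', '0.45,-0.31,-0.00', '0.45,-0.32,0.00', '0.45,-0.33,0.00', '0.45,-0.34,0.02', '0.45,-0.35,0.04', '0.45,-0.36,0.05', '0.45,-0.36,0.09', '0.45,-0.37,0.09', '0.45,-0.38,0.10']
```

View pics/topc.png

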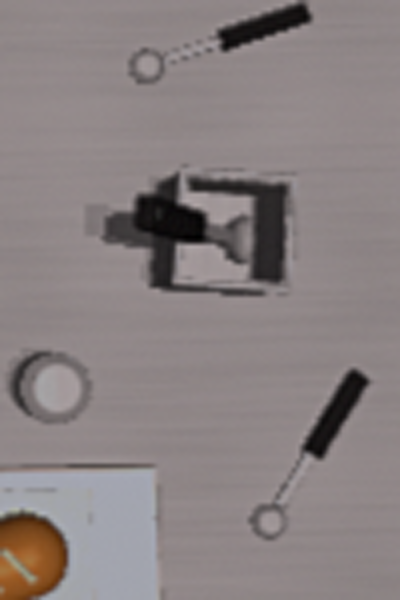

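View pics/scenec.png

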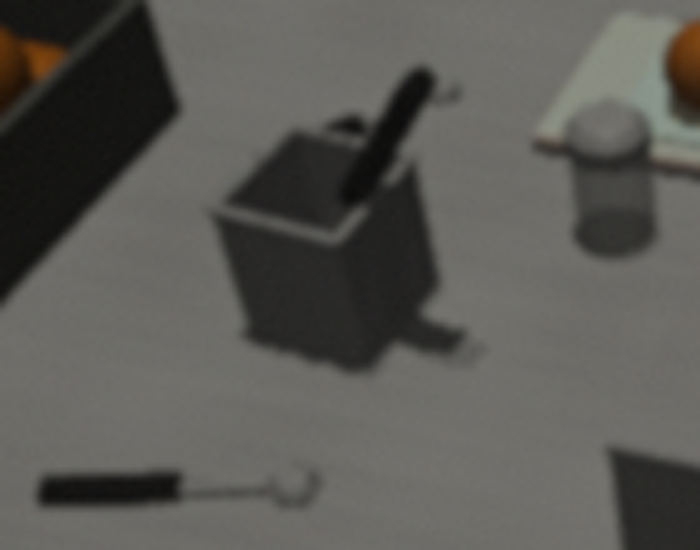

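The crops show the handle leaving the caddy over its left rim (+y), tilted slightly towards +x, with the bowl at about (358,199) on the caddy floor. The shaker is at (313,236). Next come the numbers: handle axis, caddy rim, pot, and the pieces of food.

Run:
```python
from h import *
np.set_printoptions(precision=4,suppress=True,linewidth=200)
t=load("top0.npz");P=cloud(t);s=load("scene0.npz");S=cloud(s)
def fit(Q):
    c=Q.mean(0);u,sv,vt=np.linalg.svd(Q-c);d=vt[0]*np.sign(vt[0,2]);return c,d,sv/np.sqrt(len(Q))
# handle
for nm,d,C in (("top",t,P),("scene",s,S)):
    g=d["pixels"].max(-1)
    m=(g<45)&(C[...,2]>0.1)&(C[...,2]<0.25)&(C[...,0]>0.44)&(C[...,0]<0.54)&(C[...,1]>-0.37)&(C[...,1]<-0.2)
    Q=C[m];print(nm,len(Q));
    if len(Q)>5:
        c,dr,sv=fit(Q);print(c,dr,sv,np.degrees(np.arccos(dr[2])));k=(Q-c)@dr;print(k.min(),k.max(),c+dr*k.max())
# caddy rim
for nm,d,C in (("top",t,P),("scene",s,S)):
    g=d["pixels"].max(-1)
    m=(abs(C[...,2]-0.095)<0.006)&(C[...,0]>0.42)&(C[...,0]<0.56)&(C[...,1]>-0.42)&(C[...,1]<-0.29)&(g>60)
    Q=C[m][:,:2].astype(np.float32);r=cv2.minAreaRect(Q);print(nm,len(Q),r,Q.min(0),Q.max(0))
# station top + pots
m=(abs(P[...,2]-0.0975)<0.004)&(P[...,1]>-0.15)&(P[...,1]<0.55)&(P[...,0]>0.38)&(P[...,0]<0.68)
Q=P[m][:,:2].astype(np.float32);print("station",cv2.minAreaRect(Q))
# pot opening: pixels below z .085
m=((P[...,2]<0.085)&(P[...,2]>0.03)&(P[...,1]>0.08)&(P[...,1]<0.26)&(P[...,0]>0.42)&(P[...,0]<0.6)).astype(np.uint8)
cn=max(cv2.findContours(m,0,1)[0],key=cv2.contourArea);print(cv2.minEnclosingCircle(cn),cv2.contourArea(cn))
crop(t,135,230,145,240,6,"pics/potc.png")
# shaker,bottles
for n,(u,v) in dict(sh=(313,236),a=(171,112),b=(227,112)).items():print(n,P[v,u])
```

```text
top 146
[ 0.4935 -0.2855  0.154 ] [0.0657 0.5697 0.8192] [0.0306 0.0066 0.0025] 34.99563004974772
-0.05919254772296794 0.039824041476059086 [ 0.4961 -0.2628  0.1866]
scene 164
[ 0.5026 -0.2872  0.1457] [0.0018 0.5487 0.836 ] [0.031  0.0051 0.0037] 33.27839777514665
-0.05567478928048349 0.04257357855155407 [ 0.5027 -0.2638  0.1813]
top 254 ((0.4907325208187103, -0.34305769205093384), (0.0834723487496376, 0.08345745503902435), 85.16126251220703) [ 0.4475 -0.386 ] [ 0.5335 -0.2988]
scene 164 ((0.4891884922981262, -0.3467055559158325), (0.08331672102212906, 0.0820484459400177), 84.05167388916016) [ 0.446  -0.3895] [ 0.5336 -0.3031]
station ((0.5222517251968384, 0.2026251256465912), (0.6534664034843445, 0.2668512165546417), 86.01983642578125)
((177.4817352294922, 191.07583618164062), 26.984521865844727) 2149.0
sh [ 0.3847 -0.2147  0.0854]
a [0.7342 0.1712 0.131 ]
b [0.7297 0.0167 0.1351]
```

View pics/potc.png

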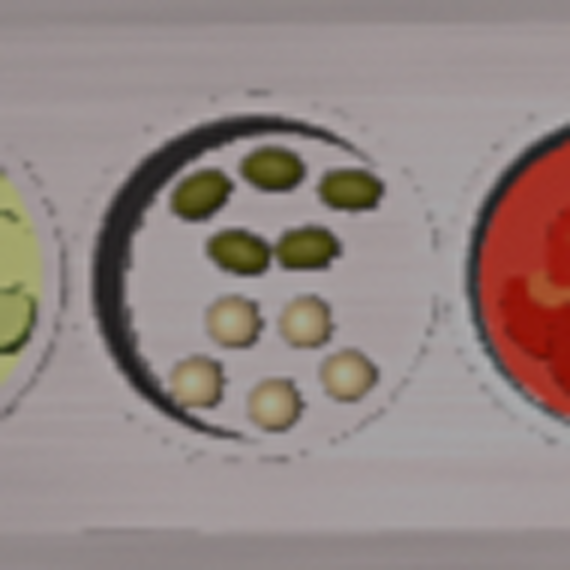

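Run:
```python
from h import *
np.set_printoptions(precision=4,suppress=True,linewidth=200)
t=load("top0.npz");P=cloud(t)
def ray(d,u,v,z):
    K=d["mtx"];r=R.from_quat(d["attitude"]).apply([(u-K[0,2])/K[0,0],-(v-K[1,2])/K[1,1],-1]);o=d["origin"];return o+r*(z-o[2])/r[2]
m=((abs(P[...,2]-0.0975)<0.008)).astype(np.uint8);m[:,:70]=0
m=cv2.morphologyEx(m,cv2.MORPH_OPEN,np.ones((3,3)))
n,l=cv2.connectedComponents(m)
k=l[155:160,180][0];k=l[225,180];M=l==k;print(M.sum());ys,xs=np.where(M);print(xs.min(),xs.max(),ys.min(),ys.max())
# near/far edges -> line fits over columns
for f,nm in((np.max,"near"),(np.min,"far")):
    pts=[ray(t,u,f(np.where(M[:,u])[0]),0.097)[:2] for u in range(95,265,3)]
    pts=np.array(pts);c=np.polyfit(pts[:,1],pts[:,0],1);print(nm,c,np.std(pts[:,0]-np.polyval(c,pts[:,1])))
for f,nm in((np.max,"right"),(np.min,"left")):
    pts=np.array([ray(t,f(np.where(M[v])[0]),v,0.097)[:2] for v in range(160,225,3)]);print(nm,np.median(pts[:,1]),np.polyfit(pts[:,0],pts[:,1],1)[0])
print("pot eye",ray(t,178.7,191,.098))
# edges of the flange by canny+hough
g=cv2.cvtColor(cv2.resize(t["pixels"],None,fx=4,fy=4,interpolation=cv2.INTER_CUBIC),cv2.COLOR_RGB2GRAY)
for R0,R1 in((120,128),(105,113)):
    h=cv2.HoughCircles(g[560:980,280:1120],cv2.HOUGH_GRADIENT,1,150,param1=60,param2=12,minRadius=R0,maxRadius=R1)
    if h is not None:
        for c in h[0][:6]:u,v=(c[0]+280)/4-.375,(c[1]+560)/4-.375;print(u,v,c[2]/4,ray(t,u,v,.098)[:2])
# pieces
p=t["pixels"].astype(int);C=cv2.cvtColor(t["pixels"],cv2.COLOR_RGB2HSV)
roi=np.zeros(C.shape[:2],bool);roi[163:220,150:208]=1
ol=(C[...,1]>120)&roi;on=(C[...,1]>60)&(C[...,1]<=120)&(C[...,2]>110)&roi
for nm,mm in(("olive",ol),("onion",on)):
    n,l,st,ce=cv2.connectedComponentsWithStats(mm.astype(np.uint8))
    for i in range(1,n):
        if st[i,4]>5:print(nm,st[i,4],ce[i],ray(t,*ce[i],.049)[:2])
```

```text
10064
75 278 148 234
near [0.014  0.4007] 0.0006908223860025706
far [0.0105 0.634 ] 0.0021779897005429
right -0.11704476532435444 -0.02346585058057266
left 0.44272931474025623 -0.009684671816717397
pot eye [0.5182 0.1573 0.098 ]
113.75 190.25 31.025 [0.5244 0.3383]
177.75 194.5 30.15 [0.5085 0.16  ]
239.75 196.75 30.75 [ 0.4983 -0.0126]
239.5 190.5 27.125 [ 0.5158 -0.0122]
177.25 191.0 27.15 [0.5183 0.1614]
115.25 192.5 28.1 [0.518  0.3341]
olive 43 [180.0698 172.7442] [0.5762 0.1613]
olive 46 [167.913 177.   ] [0.5645 0.1967]
olive 40 [192.825 176.15 ] [0.5654 0.1242]
olive 42 [174.5476 186.619 ] [0.5359 0.1776]
olive 41 [185.6098 185.9756] [0.5371 0.1455]
onion 37 [173.2162 198.1351] [0.5024 0.1817]
onion 38 [185.3947 198.3684] [0.501  0.1464]
onion 40 [167.125 208.45 ] [0.4729 0.1995]
onion 37 [192.3514 207.1081] [0.4752 0.1266]
onion 40 [180.075 212.025] [0.4617 0.1622]
```

```bash
cat >> h.py <<'E'
import json
def plan(p0,q0,wps,quiet=False):
    """wps: list of (pos, Rotation, nrows); prints rows in tool axes (cm, rad)"""
    p=np.array(p0,float);r=q0 if isinstance(q0,R) else R.from_quat(q0);rows=[]
    for P,Q,n in wps:
        P=np.array(P,float);Q=r if Q is None else Q
        ps,rs=p.copy(),r;rv=(rs.inv()*Q).as_rotvec()
        for i in range(1,n+1):
            tp=ps+(P-ps)*i/n;tr=rs*R.from_rotvec(rv*i/n)
            d=np.round(r.inv().apply(tp-p)*100,2);w=np.round((r.inv()*tr).as_rotvec(),3)
            p=p+r.apply(d/100);r=r*R.from_rotvec(w)
            row={k:float(x) for k,x in zip(("dx","dy","dz","rx","ry","rz"),[*d,*w]) if abs(x)>1e-9}
            rows.append(row)
    for i in range(0,len(rows),20):print(json.dumps(rows[i:i+20]).replace(" ",""))
    print(len(rows),p,r.as_quat())
    return p,r
def frame(xaz,s):
    z=-np.array(s,float);z/=np.linalg.norm(z);x=np.array([np.cos(xaz),np.sin(xaz),0]);x-=z*(x@z);x/=np.linalg.norm(x)
    return R.from_matrix(np.stack([x,np.cross(z,x),z],1))
E
python3 - <<'E'
from h import *
from station import sensors
s=sensors.read_state()
G=frame(-0.064,[0.035,.545,.838]);z=G.as_matrix()[:,2]
tcp=np.array([.4925,-.287,.140])+.0188*z;pre=tcp-.10*z
print(tcp,pre)
r0=R.from_quat(s["ee_rot"])
mid=frame(np.radians(30),[0,0,1])
plan(s["tcp_pos"],r0,[([.38,.15,.26],mid,14),(pre,G,14)])
E
```

```text
[ 0.49184216 -0.29724347  0.12424949] [ 0.4953413  -0.24275693  0.2080288 ]
[{"dx":-2.5,"dy":2.16,"dz":-0.33,"rz":0.049},{"dx":-2.39,"dy":2.28,"dz":-0.33,"rz":0.049},{"dx":-2.28,"dy":2.39,"dz":-0.33,"rz":0.049},{"dx":-2.15,"dy":2.51,"dz":-0.33,"rz":0.049},{"dx":-2.03,"dy":2.6,"dz":-0.33,"rz":0.049},{"dx":-1.91,"dy":2.7,"dz":-0.33,"rz":0.049},{"dx":-1.76,"dy":2.79,"dz":-0.33,"rz":0.049},{"dx":-1.63,"dy":2.88,"dz":-0.33,"rz":0.049},{"dx":-1.49,"dy":2.95,"dz":-0.33,"ry":0.001,"rz":0.049},{"dx":-1.33,"dy":3.02,"dz":-0.33,"rz":0.049},{"dx":-1.19,"dy":3.08,"dz":-0.33,"rz":0.049},{"dx":-1.04,"dy":3.14,"dz":-0.33,"rz":0.048},{"dx":-0.88,"dy":3.18,"dz":-0.34,"rz":0.049},{"dx":-0.73,"dy":3.22,"dz":-0.33,"rz":0.049},{"dx":-0.69,"dy":2.84,"dz":0.37,"rx":-0.04,"ry":-0.012,"rz":0.041},{"dx":-0.57,"dy":2.85,"dz":0.5,"rx":-0.04,"ry":-0.012,"rz":0.041},{"dx":-0.44,"dy":2.85,"dz":0.61,"rx":-0.04,"ry":-0.012,"rz":0.04},{"dx":-0.33,"dy":2.84,"dz":0.73,"rx":-0.04,"ry":-0.013,"rz":0.041},{"dx":-0.19,"dy":2.81,"dz":0.85,"rx":-0.04,"ry":-0.012,"rz":0.041},{"dx":-0.08,"dy":2.79,"dz":0.96,"rx":-0.04,"ry":-0.012,"rz":0.041}]
[{"dx":0.06,"dy":2.74,"dz":1.07,"rx":-0.04,"ry":-0.012,"rz":0.041},{"dx":0.18,"dy":2.7,"dz":1.18,"rx":-0.04,"ry":-0.012,"rz":0.04},{"dx":0.3,"dy":2.63,"dz":1.29,"rx":-0.04,"ry":-0.012,"rz":0.041},{"dx":0.42,"dy":2.57,"dz":1.38,"rx":-0.04,"ry":-0.012,"rz":0.041},{"dx":0.55,"dy":2.49,"dz":1.48,"rx":-0.04,"ry":-0.013,"rz":0.041},{"dx":0.66,"dy":2.41,"dz":1.57,"rx":-0.04,"ry":-0.012,"rz":0.041},{"dx":0.78,"dy":2.31,"dz":1.65,"rx":-0.04,"ry":-0.012,"rz":0.041},{"dx":0.9,"dy":2.21,"dz":1.74,"rx":-0.04,"ry":-0.012,"rz":0.04}]
28 [ 0.49538443 -0.24277648  0.20802715] [ 0.95817274 -0.03052419 -0.00922207  0.28440857]
```

Request:
servo_tool(
  motion=[
    {"dx": -2.5,"dy": 2.16,"dz": -0.33,"rz": 0.049,"claw": -1},
    {"dx": -2.39,"dy": 2.28,"dz": -0.33,"rz": 0.049,"claw": -1},
    {"dx": -2.28,"dy": 2.39,"dz": -0.33,"rz": 0.049,"claw": -1},
    {"dx": -2.15,"dy": 2.51,"dz": -0.33,"rz": 0.049,"claw": -1},
    {"dx": -2.03,"dy": 2.6,"dz": -0.33,"rz": 0.049,"claw": -1},
    {"dx": -1.91,"dy": 2.7,"dz": -0.33,"rz": 0.049,"claw": -1},
    {"dx": -1.76,"dy": 2.79,"dz": -0.33,"rz": 0.049,"claw": -1},
    {"dx": -1.63,"dy": 2.88,"dz": -0.33,"rz": 0.049,"claw": -1},
    {"dx": -1.49,"dy": 2.95,"dz": -0.33,"rz": 0.049,"claw": -1},
    {"dx": -1.33,"dy": 3.02,"dz": -0.33,"rz": 0.049,"claw": -1},
    {"dx": -1.19,"dy": 3.08,"dz": -0.33,"rz": 0.049,"claw": -1},
    {"dx": -1.04,"dy": 3.14,"dz": -0.33,"rz": 0.048,"claw": -1},
    {"dx": -0.88,"dy": 3.18,"dz": -0.34,"rz": 0.049,"claw": -1},
    {"dx": -0.73,"dy": 3.22,"dz": -0.33,"rz": 0.049,"claw": -1},
  ],
)

```text
$.motion[0]: bad value
```

Request:
servo_tool(
  motion=[
    {"dx": -0.69,"dy": 2.84,"dz": 0.37,"rx": -0.04,"ry": -0.012,"rz": 0.041},
    {"dx": -0.57,"dy": 2.85,"dz": 0.5,"rx": -0.04,"ry": -0.012,"rz": 0.041},
    {"dx": -0.44,"dy": 2.85,"dz": 0.61,"rx": -0.04,"ry": -0.012,"rz": 0.04},
    {"dx": -0.33,"dy": 2.84,"dz": 0.73,"rx": -0.04,"ry": -0.013,"rz": 0.041},
    {"dx": -0.19,"dy": 2.81,"dz": 0.85,"rx": -0.04,"ry": -0.012,"rz": 0.041},
    {"dx": -0.08,"dy": 2.79,"dz": 0.96,"rx": -0.04,"ry": -0.012,"rz": 0.041},
    {"dx": 0.06,"dy": 2.74,"dz": 1.07,"rx": -0.04,"ry": -0.012,"rz": 0.041},
    {"dx": 0.18,"dy": 2.7,"dz": 1.18,"rx": -0.04,"ry": -0.012,"rz": 0.04},
    {"dx": 0.3,"dy": 2.63,"dz": 1.29,"rx": -0.04,"ry": -0.012,"rz": 0.041},
    {"dx": 0.42,"dy": 2.57,"dz": 1.38,"rx": -0.04,"ry": -0.012,"rz": 0.041},
    {"dx": 0.55,"dy": 2.49,"dz": 1.48,"rx": -0.04,"ry": -0.013,"rz": 0.041},
    {"dx": 0.66,"dy": 2.41,"dz": 1.57,"rx": -0.04,"ry": -0.012,"rz": 0.041},
    {"dx": 0.78,"dy": 2.31,"dz": 1.65,"rx": -0.04,"ry": -0.012,"rz": 0.041},
    {"dx": 0.9,"dy": 2.21,"dz": 1.74,"rx": -0.04,"ry": -0.012,"rz": 0.04},
    {},
  ],
)

```text
$.motion[0]: bad value
```

Run:
```python
from h import *
from station import sensors,snapshot
d=snapshot("wrist");np.savez("wrist1.npz",**d);cv2.imwrite("pics/wrist1.png",d["pixels"][:,:,::-1])
s=sensors.read_state();print(s["t"],s["tcp_pos"],s["ee_rot"],s["q"],s["contact_force"])
```

```text
0.2 [0.22110993 0.58435806 0.2135753 ] [ 8.22783878e-01  5.68354258e-01 -3.10420930e-04  1.73342213e-04] [ 1.11352784e+00  4.93959037e-01  1.34584296e+00 -1.87097511e-07
  1.30250174e+00 -9.54807204e-02] [-0.4034734   0.27372838 -0.47613795]
```

View pics/wrist1.png

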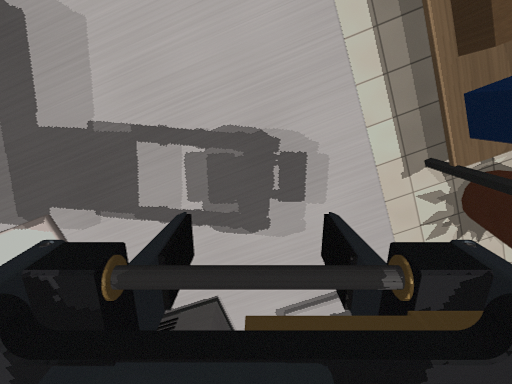

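The arm did not move; the wrist picture is unchanged. The rows probably have to carry all seven keys, so I'll test that with a hold row.

Request:
servo_tool(
  motion=[
    {"dx": 0,"dy": 0,"dz": -0.3,"rx": 0,"ry": 0,"rz": 0,"claw": -1},
  ],
)

```text
t: 0.3
tcp_pos: [0.2211, 0.5843, 0.2165]
ee_rot: [0.823, 0.568, -0.0, 0.0]
contact_force: [-0.6, 0.4, 0.4]
gripper_width: 0.0911
```

Request:
servo_tool(
  motion=[
    {"dx": -2.5,"dy": 2.16,"dz": -0.3,"rx": 0,"ry": 0,"rz": 0.049,"claw": -1},
    {"dx": -2.39,"dy": 2.28,"dz": -0.3,"rx": 0,"ry": 0,"rz": 0.049,"claw": -1},
    {"dx": -2.28,"dy": 2.39,"dz": -0.3,"rx": 0,"ry": 0,"rz": 0.049,"claw": -1},
    {"dx": -2.15,"dy": 2.51,"dz": -0.3,"rx": 0,"ry": 0,"rz": 0.049,"claw": -1},
    {"dx": -2.03,"dy": 2.6,"dz": -0.3,"rx": 0,"ry": 0,"rz": 0.049,"claw": -1},
    {"dx": -1.91,"dy": 2.7,"dz": -0.3,"rx": 0,"ry": 0,"rz": 0.049,"claw": -1},
    {"dx": -1.76,"dy": 2.79,"dz": -0.3,"rx": 0,"ry": 0,"rz": 0.049,"claw": -1},
    {"dx": -1.63,"dy": 2.88,"dz": -0.3,"rx": 0,"ry": 0,"rz": 0.049,"claw": -1},
    {"dx": -1.49,"dy": 2.95,"dz": -0.3,"rx": 0,"ry": 0,"rz": 0.049,"claw": -1},
    {"dx": -1.33,"dy": 3.02,"dz": -0.3,"rx": 0,"ry": 0,"rz": 0.049,"claw": -1},
    {"dx": -1.19,"dy": 3.08,"dz": -0.3,"rx": 0,"ry": 0,"rz": 0.049,"claw": -1},
    {"dx": -1.04,"dy": 3.14,"dz": -0.3,"rx": 0,"ry": 0,"rz": 0.049,"claw": -1},
    {"dx": -0.88,"dy": 3.18,"dz": -0.3,"rx": 0,"ry": 0,"rz": 0.049,"claw": -1},
    {"dx": -0.73,"dy": 3.22,"dz": -0.3,"rx": 0,"ry": 0,"rz": 0.049,"claw": -1},
  ],
)

```text
t: 1.7
tcp_pos: [0.3804, 0.149, 0.2594]
ee_rot: [0.966, 0.258, 0.0, 0.0]
contact_force: [0.8, 0.4, -0.9]
gripper_width: 0.0915
```

Request:
servo_tool(
  motion=[
    {"dx": -0.69,"dy": 2.84,"dz": 0.37,"rx": -0.04,"ry": -0.012,"rz": 0.041,"claw": -1},
    {"dx": -0.57,"dy": 2.85,"dz": 0.5,"rx": -0.04,"ry": -0.012,"rz": 0.041,"claw": -1},
    {"dx": -0.44,"dy": 2.85,"dz": 0.61,"rx": -0.04,"ry": -0.012,"rz": 0.041,"claw": -1},
    {"dx": -0.33,"dy": 2.84,"dz": 0.73,"rx": -0.04,"ry": -0.012,"rz": 0.041,"claw": -1},
    {"dx": -0.19,"dy": 2.81,"dz": 0.85,"rx": -0.04,"ry": -0.012,"rz": 0.041,"claw": -1},
    {"dx": -0.08,"dy": 2.79,"dz": 0.96,"rx": -0.04,"ry": -0.012,"rz": 0.041,"claw": -1},
    {"dx": 0.06,"dy": 2.74,"dz": 1.07,"rx": -0.04,"ry": -0.012,"rz": 0.041,"claw": -1},
    {"dx": 0.18,"dy": 2.7,"dz": 1.18,"rx": -0.04,"ry": -0.012,"rz": 0.041,"claw": -1},
    {"dx": 0.3,"dy": 2.63,"dz": 1.29,"rx": -0.04,"ry": -0.012,"rz": 0.041,"claw": -1},
    {"dx": 0.42,"dy": 2.57,"dz": 1.38,"rx": -0.04,"ry": -0.012,"rz": 0.041,"claw": -1},
    {"dx": 0.55,"dy": 2.49,"dz": 1.48,"rx": -0.04,"ry": -0.012,"rz": 0.041,"claw": -1},
    {"dx": 0.66,"dy": 2.41,"dz": 1.57,"rx": -0.04,"ry": -0.012,"rz": 0.041,"claw": -1},
    {"dx": 0.78,"dy": 2.31,"dz": 1.65,"rx": -0.04,"ry": -0.012,"rz": 0.04,"claw": -1},
    {"dx": 0.9,"dy": 2.21,"dz": 1.74,"rx": -0.04,"ry": -0.012,"rz": 0.04,"claw": -1},
    {"dx": 0,"dy": 0,"dz": 0,"rx": 0,"ry": 0,"rz": 0,"claw": -1},
    {"dx": 0,"dy": 0,"dz": 0,"rx": 0,"ry": 0,"rz": 0,"claw": -1},
  ],
)

```text
t: 3.3
tcp_pos: [0.4946, -0.2427, 0.2067]
ee_rot: [0.958, -0.032, -0.009, 0.284]
contact_force: [-0.3, -0.4, 0.3]
gripper_width: 0.0914
```

Run:
```python
from h import *
from station import sensors,snapshot
d=snapshot("wrist");np.savez("wrist1.npz",**d);cv2.imwrite("pics/wrist2.png",d["pixels"][:,:,::-1])
s=sensors.read_state();print(s["t"],s["tcp_pos"],s["ee_rot"],s["q"],s["contact_force"])
```

```text
3.35 [ 0.49452875 -0.24240527  0.2069114 ] [ 0.95833749 -0.03132066 -0.00886154  0.28377762] [-0.21716205  0.41197033  1.70625856 -0.67449644  1.03844289  0.20485239] [0.05643898 0.26262218 1.03663536]
```

View pics/wrist2.png

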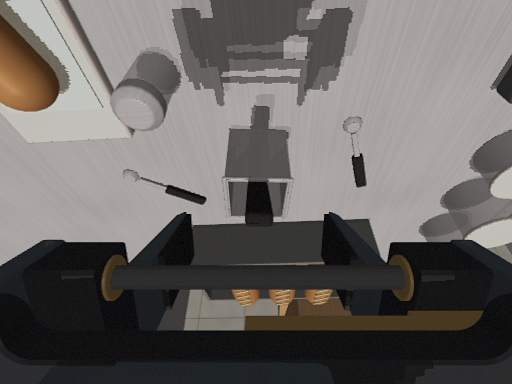

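The wrist picture shows the handle end at about (259,205), midway between the fingers at (190 to 328), with the caddy at (258,180). I'll check the handle position with the wrist depth.

Run:
```python
from h import *
np.set_printoptions(precision=4,suppress=True)
d=load("wrist1.npz");C=cloud(d);g=d["pixels"].max(-1)
m=(g<50)&(C[...,2]>.085)&(C[...,2]<.2)&(C[...,0]>.45)&(C[...,0]<.54)&(C[...,1]>-.35)&(C[...,1]<-.24)
v,u=np.where(m);print(len(u),u.min(),u.max(),v.min(),v.max());Q=C[m]
c=np.median(Q,0);dr=np.linalg.svd(Q-Q.mean(0))[2];print(Q.mean(0),dr)
for z in np.arange(.09,.2,.01):
    q=Q[abs(Q[:,2]-z)<.005]
    if len(q)>4:print(round(z,3),len(q),q.mean(0),np.ptp(q,0))
q0=R.from_quat([0.95833749,-0.03132066,-0.00886154,0.28377762]).as_matrix();print(q0)
L=(Q-np.array([0.49452875,-0.24240527,0.2069114]))@q0
for z in np.arange(.0,.15,.01):
    q=L[abs(L[:,2]-z)<.005]
    if len(q)>4:print(round(z,3),len(q),q.min(0),q.max(0))
```

```text
1087 245 272 182 226
[ 0.4934 -0.2736  0.1548] [[ 0.0471  0.4821  0.8748]
 [ 0.9969 -0.0784 -0.0105]
 [ 0.0635  0.8726 -0.4843]]
0.1 56 [ 0.4908 -0.3061  0.1   ] [0.0223 0.0081 0.009 ]
0.11 62 [ 0.4908 -0.2996  0.1103] [0.0226 0.0085 0.0093]
0.12 66 [ 0.4913 -0.2934  0.1201] [0.0229 0.0089 0.0092]
0.13 78 [ 0.4922 -0.2869  0.1301] [0.0218 0.0079 0.0097]
0.14 87 [ 0.4928 -0.2804  0.1402] [0.022  0.0079 0.0098]
0.15 105 [ 0.493  -0.274   0.1504] [0.0231 0.0096 0.0099]
0.16 110 [ 0.494  -0.2678  0.1602] [0.0228 0.0085 0.0099]
0.17 152 [ 0.4946 -0.2612  0.1706] [0.023  0.008  0.0099]
0.18 368 [ 0.4945 -0.2627  0.1793] [0.0228 0.0128 0.0078]
[[ 0.9979 -0.055  -0.0348]
 [-0.0651 -0.837  -0.5434]
 [ 0.0008  0.5445 -0.8388]]
0.03 297 [-0.0092 -0.0044  0.0323] [0.0124 0.0082 0.035 ]
0.04 200 [-0.0103 -0.005   0.035 ] [0.0125 0.0089 0.0449]
0.05 99 [-0.0099 -0.0048  0.0453] [ 0.0123 -0.0018  0.055 ]
0.06 91 [-0.0104 -0.0051  0.0551] [ 0.0119 -0.0014  0.0649]
0.07 81 [-0.0107 -0.0052  0.0652] [ 0.0123 -0.0011  0.0748]
0.08 68 [-0.0102 -0.0051  0.0751] [ 0.0118 -0.0024  0.0847]
0.09 65 [-0.0106 -0.005   0.0851] [ 0.0112 -0.0021  0.0949]
0.1 58 [-0.0109 -0.0052  0.0953] [ 0.0114 -0.0016  0.1047]
0.11 48 [-0.0112 -0.0053  0.1051] [ 0.0108 -0.0014  0.114 ]
0.12 53 [-0.0114 -0.0052  0.1151] [ 0.0112 -0.0011  0.125 ]
0.13 27 [-0.0108 -0.0055  0.1251] [ 0.0113 -0.003   0.1323]
```

Spoon and tool axes agree within about 1°. The handle end is 33 mm ahead of the TCP, and the handle is offset +2 mm in tool y. I'll advance 99 mm, which puts the grasp point about 50 mm from the handle end, and close.

Request:
servo_tool(
  motion=[
    {"dx": 0,"dy": 0.05,"dz": 1.5,"rx": 0,"ry": 0,"rz": 0,"claw": -1},
    {"dx": 0,"dy": 0.05,"dz": 1.5,"rx": 0,"ry": 0,"rz": 0,"claw": -1},
    {"dx": 0,"dy": 0.05,"dz": 1.5,"rx": 0,"ry": 0,"rz": 0,"claw": -1},
    {"dx": 0.05,"dy": 0.05,"dz": 1.5,"rx": 0,"ry": 0,"rz": 0,"claw": -1},
    {"dx": 0,"dy": 0,"dz": 1.5,"rx": 0,"ry": 0,"rz": 0,"claw": -1},
    {"dx": 0,"dy": 0,"dz": 1.4,"rx": 0,"ry": 0,"rz": 0,"claw": -1},
    {"dx": 0,"dy": 0,"dz": 1.0,"rx": 0,"ry": 0,"rz": 0,"claw": -1},
    {"dx": 0,"dy": 0,"dz": 0,"rx": 0,"ry": 0,"rz": 0,"claw": -1},
  ],
)

```text
t: 4.15
tcp_pos: [0.4912, -0.2985, 0.1241]
ee_rot: [0.958, -0.031, -0.009, 0.284]
contact_force: [-0.4, 0.1, 0.3]
gripper_width: 0.091
```

Request:
servo_tool(
  motion=[
    {"dx": 0,"dy": 0,"dz": 0,"rx": 0,"ry": 0,"rz": 0,"claw": 1},
    {"dx": 0,"dy": 0,"dz": 0,"rx": 0,"ry": 0,"rz": 0,"claw": 1},
    {"dx": 0,"dy": 0,"dz": 0,"rx": 0,"ry": 0,"rz": 0,"claw": 1},
    {"dx": 0,"dy": 0,"dz": 0,"rx": 0,"ry": 0,"rz": 0,"claw": 1},
    {"dx": 0,"dy": 0,"dz": 0,"rx": 0,"ry": 0,"rz": 0,"claw": 1},
    {"dx": 0,"dy": 0,"dz": 0,"rx": 0,"ry": 0,"rz": 0,"claw": 1},
    {"dx": 0,"dy": 0,"dz": 0,"rx": 0,"ry": 0,"rz": 0,"claw": 1},
    {"dx": 0,"dy": 0,"dz": 0,"rx": 0,"ry": 0,"rz": 0,"claw": 1},
  ],
  squeeze=40,
)

```text
t: 4.95
tcp_pos: [0.4917, -0.2983, 0.1249]
ee_rot: [0.958, -0.031, -0.009, 0.284]
contact_force: [-0.3, -0.4, -0.3]
gripper_width: 0.03
```

Request:
servo_tool(
  motion=[
    {"dx": 0,"dy": 0,"dz": 0,"rx": 0,"ry": 0,"rz": 0,"claw": 1},
    {"dx": 0,"dy": 0,"dz": 0,"rx": 0,"ry": 0,"rz": 0,"claw": 1},
    {"dx": 0,"dy": 0,"dz": 0,"rx": 0,"ry": 0,"rz": 0,"claw": 1},
  ],
)

```text
t: 5.25
tcp_pos: [0.4916, -0.2984, 0.1249]
ee_rot: [0.958, -0.031, -0.009, 0.284]
contact_force: [-0.4, -1.2, -0.0]
gripper_width: 0.0239
```

Run:
```python
from h import *
from station import sensors
s=sensors.read_state();print(s["gripper_width"],s["contact_force"],s["torque"])
p=s["tcp_pos"];r=R.from_quat(s["ee_rot"])
# lift along -z tool, then upright over the pot, jaws along world y (x axis az ~ +90), bowl hollow dir = ?
up=p-r.apply([0,0,.10])
for az in (90,-90):
    plan(p,r,[(up,None,8),(up+[0,0.02,.08],frame(0,[0,0,1]),8),([.519,.162,.33],frame(np.radians(az),[0,0,1]),18)])
```

```text
0.0239003158446471 [-0.39503418 -1.2021753  -0.03316698] [ 0.11926643  0.12025949 -0.05017878]
[{"dz":-1.25},{"dz":-1.25},{"dz":-1.25},{"dz":-1.25},{"dz":-1.25},{"dz":-1.25},{"dz":-1.25},{"dz":-1.25},{"dx":-0.02,"dy":0.34,"dz":-0.97,"rx":0.072,"ry":0.002,"rz":-0.008},{"dx":-0.01,"dy":0.26,"dz":-1.0,"rx":0.072,"ry":0.002,"rz":-0.008},{"dx":-0.02,"dy":0.19,"dz":-1.01,"rx":0.072,"ry":0.003,"rz":-0.008},{"dx":-0.01,"dy":0.12,"dz":-1.03,"rx":0.072,"ry":0.002,"rz":-0.008},{"dx":-0.01,"dy":0.05,"dz":-1.03,"rx":0.072,"ry":0.002,"rz":-0.008},{"dx":-0.01,"dy":-0.03,"dz":-1.03,"rx":0.072,"ry":0.002,"rz":-0.008},{"dx":-0.01,"dy":-0.11,"dz":-1.02,"rx":0.072,"ry":0.003,"rz":-0.008},{"dy":-0.17,"dz":-1.02,"rx":0.072,"ry":0.002,"rz":-0.008},{"dx":0.13,"dy":-2.14,"dz":-0.23,"rz":-0.087},{"dx":0.32,"dy":-2.13,"dz":-0.23,"rz":-0.088},{"dx":0.51,"dy":-2.09,"dz":-0.23,"rz":-0.087},{"dx":0.68,"dy":-2.03,"dz":-0.23,"rz":-0.087}]
[{"dx":0.86,"dy":-1.97,"dz":-0.23,"rz":-0.087},{"dx":1.02,"dy":-1.89,"dz":-0.23,"rz":-0.088},{"dx":1.19,"dy":-1.79,"dz":-0.23,"rz":-0.087},{"dx":1.34,"dy":-1.68,"dz":-0.23,"rz":-0.
[... 1439 characters left out ...]
{"dx":-0.79,"dy":-2.0,"dz":-0.23,"rz":0.088},{"dx":-0.95,"dy":-1.93,"dz":-0.23,"rz":0.087},{"dx":-1.13,"dy":-1.83,"dz":-0.23,"rz":0.087},{"dx":-1.27,"dy":-1.73,"dz":-0.23,"rz":0.087},{"dx":-1.42,"dy":-1.61,"dz":-0.23,"rz":0.088},{"dx":-1.56,"dy":-1.48,"dz":-0.23,"rz":0.087},{"dx":-1.68,"dy":-1.33,"dz":-0.22,"rz":0.087},{"dx":-1.79,"dy":-1.19,"dz":-0.23,"rz":0.088},{"dx":-1.89,"dy":-1.03,"dz":-0.23,"rz":0.087},{"dx":-1.97,"dy":-0.85,"dz":-0.23,"rz":0.087},{"dx":-2.04,"dy":-0.69,"dz":-0.23,"rz":0.087},{"dx":-2.09,"dy":-0.5,"dz":-0.23,"rz":0.088},{"dx":-2.12,"dy":-0.32,"dz":-0.23,"rz":0.087}]
34 [0.51899596 0.16199551 0.32997767] [ 7.07088838e-01 -7.07124710e-01  1.11825837e-04  8.32636144e-05]
```

Gripped at 23.9 mm, which matches the 24 mm handle. Now I'll pull it straight out along its own axis.

Request:
servo_tool(
  motion=[
    {"dx": 0,"dy": 0,"dz": -1,"rx": 0,"ry": 0,"rz": 0,"claw": 1},
    {"dx": 0,"dy": 0,"dz": -1.5,"rx": 0,"ry": 0,"rz": 0,"claw": 1},
    {"dx": 0,"dy": 0,"dz": -1.5,"rx": 0,"ry": 0,"rz": 0,"claw": 1},
    {"dx": 0,"dy": 0,"dz": -1.5,"rx": 0,"ry": 0,"rz": 0,"claw": 1},
    {"dx": 0,"dy": 0,"dz": -1.5,"rx": 0,"ry": 0,"rz": 0,"claw": 1},
    {"dx": 0,"dy": 0,"dz": -1.5,"rx": 0,"ry": 0,"rz": 0,"claw": 1},
    {"dx": 0,"dy": 0,"dz": -1.5,"rx": 0,"ry": 0,"rz": 0,"claw": 1},
    {"dx": 0,"dy": 0,"dz": -1.5,"rx": 0,"ry": 0,"rz": 0,"claw": 1},
    {"dx": 0,"dy": 0,"dz": -1.5,"rx": 0,"ry": 0,"rz": 0,"claw": 1},
    {"dx": 0,"dy": 0,"dz": -1.5,"rx": 0,"ry": 0,"rz": 0,"claw": 1},
    {"dx": 0,"dy": 0,"dz": 0,"rx": 0,"ry": 0,"rz": 0,"claw": 1},
  ],
)

```text
t: 6.35
tcp_pos: [0.4977, -0.2182, 0.2488]
ee_rot: [0.958, -0.031, -0.007, 0.284]
contact_force: [-0.4, 0.7, -1.3]
gripper_width: 0.0239
```

Run:
```python
from h import *
from station import sensors,snapshot
d=snapshot("wrist");cv2.imwrite("pics/wrist3.png",d["pixels"][:,:,::-1]);np.savez("wrist3.npz",**d)
s=sensors.read_state();print(s["gripper_width"],s["contact_force"],s["torque"],s["tcp_pos"])
p=s["tcp_pos"];r=R.from_quat(s["ee_rot"])
plan(p,r,[(p+[0,0.05,.05],frame(0,[0,0,1]),8),([.519,.212,.33],frame(np.radians(-90),[0,0,1]),18)])
```

```text
0.02404496914617863 [ 0.0282218   0.33681846 -0.22118666] [ 0.32266591  0.01995301 -0.0043117 ] [ 0.49725349 -0.218631    0.2477109 ]
[{"dx":-0.04,"dy":-0.18,"dz":-0.86,"rx":0.072,"ry":0.002,"rz":-0.008},{"dx":-0.03,"dy":-0.25,"dz":-0.85,"rx":0.072,"ry":0.002,"rz":-0.008},{"dx":-0.03,"dy":-0.3,"dz":-0.83,"rx":0.072,"ry":0.002,"rz":-0.008},{"dx":-0.03,"dy":-0.37,"dz":-0.81,"rx":0.072,"ry":0.002,"rz":-0.008},{"dx":-0.02,"dy":-0.42,"dz":-0.77,"rx":0.072,"ry":0.002,"rz":-0.007},{"dx":-0.02,"dy":-0.47,"dz":-0.75,"rx":0.072,"ry":0.001,"rz":-0.008},{"dx":-0.01,"dy":-0.53,"dz":-0.71,"rx":0.072,"ry":0.002,"rz":-0.008},{"dx":-0.01,"dy":-0.58,"dz":-0.66,"rx":0.072,"ry":0.002,"rz":-0.008},{"dx":0.12,"dy":-2.11,"dz":-0.18,"rz":0.087},{"dx":-0.06,"dy":-2.12,"dz":-0.18,"rz":0.088},{"dx":-0.25,"dy":-2.1,"dz":-0.18,"rz":0.087},{"dx":-0.43,"dy":-2.08,"dz":-0.18,"rz":0.087},{"dx":-0.61,"dy":-2.03,"dz":-0.18,"rz":0.087},{"dx":-0.79,"dy":-1.96,"dz":-0.18,"rz":0.088},{"dx":-0.95,"dy":-1.9,"dz":-0.18,"rz":0.087},{"dx":-1.11,"dy":-1.8,"dz":-0.18,"rz":0.087},{"dx":-1.27,"dy":-1.69,"dz":-0.18,"rz":0.087},{"dx":-1.41,"dy":-1.59,"dz":-0.18,"rz":0.088},{"dx":-1.54,"dy":-1.45,"dz":-0.18,"rz":0.087},{"dx":-1.67,"dy":-1.31,"dz":-0.18,"rz":0.087}]
[{"dx":-1.77,"dy":-1.16,"dz":-0.18,"rz":0.087},{"dx":-1.86,"dy":-1.01,"dz":-0.18,"rz":0.088},{"dx":-1.95,"dy":-0.83,"dz":-0.18,"rz":0.087},{"dx":-2.01,"dy":-0.67,"dz":-0.18,"rz":0.087},{"dx":-2.06,"dy":-0.48,"dz":-0.18,"rz":0.087},{"dx":-2.1,"dy":-0.31,"dz":-0.18,"rz":0.088}]
26 [0.51901894 0.21204208 0.33002732] [ 7.06992085e-01 -7.07221448e-01 -4.69544982e-05  1.16267106e-04]
```

View pics/wrist3.png

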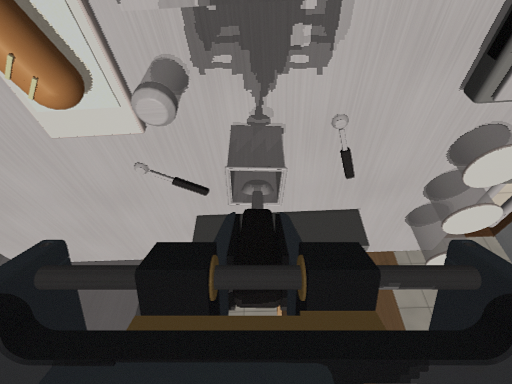

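The wrist picture shows the spoon held straight between the fingers, bowl at (258,188), clear of the caddy rim. I'll turn it upright and carry it over to the pot's left side.

Request:
servo_tool(
  motion=[
    {"dx": -0.04,"dy": -0.18,"dz": -0.86,"rx": 0.072,"ry": 0.002,"rz": -0.008,"claw": 1},
    {"dx": -0.03,"dy": -0.25,"dz": -0.85,"rx": 0.072,"ry": 0.002,"rz": -0.008,"claw": 1},
    {"dx": -0.03,"dy": -0.3,"dz": -0.83,"rx": 0.072,"ry": 0.002,"rz": -0.008,"claw": 1},
    {"dx": -0.03,"dy": -0.37,"dz": -0.81,"rx": 0.072,"ry": 0.002,"rz": -0.008,"claw": 1},
    {"dx": -0.02,"dy": -0.42,"dz": -0.77,"rx": 0.072,"ry": 0.002,"rz": -0.008,"claw": 1},
    {"dx": -0.02,"dy": -0.47,"dz": -0.75,"rx": 0.072,"ry": 0.002,"rz": -0.008,"claw": 1},
    {"dx": -0.01,"dy": -0.53,"dz": -0.71,"rx": 0.072,"ry": 0.002,"rz": -0.008,"claw": 1},
    {"dx": -0.01,"dy": -0.58,"dz": -0.66,"rx": 0.072,"ry": 0.002,"rz": -0.008,"claw": 1},
    {"dx": 0.12,"dy": -2.11,"dz": -0.18,"rx": 0,"ry": 0,"rz": 0.087,"claw": 1},
    {"dx": -0.06,"dy": -2.12,"dz": -0.18,"rx": 0,"ry": 0,"rz": 0.088,"claw": 1},
    {"dx": -0.25,"dy": -2.1,"dz": -0.18,"rx": 0,"ry": 0,"rz": 0.087,"claw": 1},
    {"dx": -0.43,"dy": -2.08,"dz": -0.18,"rx": 0,"ry": 0,"rz": 0.087,"claw": 1},
    {"dx": -0.61,"dy": -2.03,"dz": -0.18,"rx": 0,"ry": 0,"rz": 0.087,"claw": 1},
    {"dx": -0.79,"dy": -1.96,"dz": -0.18,"rx": 0,"ry": 0,"rz": 0.088,"claw": 1},
    {"dx": -0.95,"dy": -1.9,"dz": -0.18,"rx": 0,"ry": 0,"rz": 0.087,"claw": 1},
    {"dx": -1.11,"dy": -1.8,"dz": -0.18,"rx": 0,"ry": 0,"rz": 0.087,"claw": 1},
    {"dx": -1.27,"dy": -1.69,"dz": -0.18,"rx": 0,"ry": 0,"rz": 0.087,"claw": 1},
    {"dx": -1.41,"dy": -1.59,"dz": -0.18,"rx": 0,"ry": 0,"rz": 0.088,"claw": 1},
    {"dx": -1.54,"dy": -1.45,"dz": -0.18,"rx": 0,"ry": 0,"rz": 0.087,"claw": 1},
    {"dx": -1.67,"dy": -1.31,"dz": -0.18,"rx": 0,"ry": 0,"rz": 0.087,"claw": 1},
  ],
)

```text
t: 8.4
tcp_pos: [0.5111, 0.0851, 0.3176]
ee_rot: [0.865, -0.502, -0.001, 0.001]
contact_force: [0.6, -1.2, -0.7]
gripper_width: 0.0237
```

Request:
servo_tool(
  motion=[
    {"dx": -1.77,"dy": -1.16,"dz": -0.18,"rx": 0,"ry": 0,"rz": 0.087,"claw": 1},
    {"dx": -1.86,"dy": -1.01,"dz": -0.18,"rx": 0,"ry": 0,"rz": 0.088,"claw": 1},
    {"dx": -1.95,"dy": -0.83,"dz": -0.18,"rx": 0,"ry": 0,"rz": 0.087,"claw": 1},
    {"dx": -2.01,"dy": -0.67,"dz": -0.18,"rx": 0,"ry": 0,"rz": 0.087,"claw": 1},
    {"dx": -2.06,"dy": -0.48,"dz": -0.18,"rx": 0,"ry": 0,"rz": 0.087,"claw": 1},
    {"dx": -2.1,"dy": -0.31,"dz": -0.18,"rx": 0,"ry": 0,"rz": 0.088,"claw": 1},
    {"dx": 0,"dy": 0,"dz": 0,"rx": 0,"ry": 0,"rz": 0,"claw": 1},
    {"dx": 0,"dy": 0,"dz": 0,"rx": 0,"ry": 0,"rz": 0,"claw": 1},
    {"dx": 0,"dy": 0,"dz": 0,"rx": 0,"ry": 0,"rz": 0,"claw": 1},
  ],
)

```text
t: 9.3
tcp_pos: [0.5186, 0.2105, 0.3284]
ee_rot: [0.707, -0.707, -0.001, 0.001]
contact_force: [-0.5, -0.6, -1.0]
gripper_width: 0.0243
```

Run:
```python
from h import *
from station import sensors,snapshot
np.set_printoptions(precision=4,suppress=True)
for n in("scene","wrist"):
    d=snapshot(n);np.savez(n+"4.npz",**d)
    cv2.imwrite(f"pics/{n}4.png",d["pixels"][:,:,::-1])
    if n=="scene":crop(d,250,420,80,260,4,"pics/scene4c.png")
s=sensors.read_state();print(s["t"],s["gripper_width"],s["contact_force"],s["torque"],s["tcp_pos"],s["q"],R.from_quat(s["ee_rot"]).as_matrix())
```

```text
9.4 0.023828169298687807 [-0.2834 -0.4188 -0.9516] [-0.0343  0.2064  0.0354] [0.5187 0.2105 0.3286] [0.2787 0.3096 1.3292 0.0002 1.5049 1.85  ] [[-0.0005 -1.     -0.0021]
 [-1.      0.0005 -0.0004]
 [ 0.0004  0.0021 -1.    ]]
```

View pics/scene4c.png

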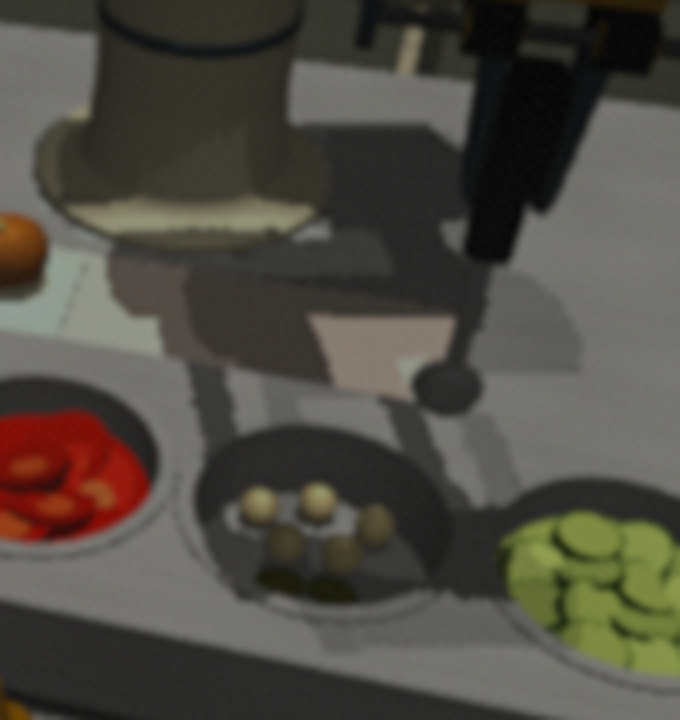

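View pics/wrist4.png

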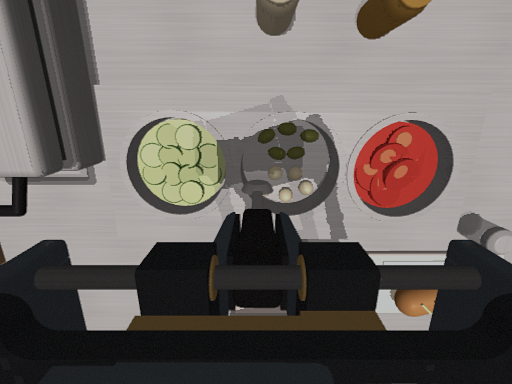

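The scene crop shows the spoon hanging over the pot's left rim, bowl at crop (447,388), which is image pixel (362,177). The food is untouched. The wrist view shows the whole pot at (285,160). I'll check the bowl tip position by depth.

Run:
```python
from h import *
np.set_printoptions(precision=4,suppress=True)
for n in("scene4.npz","wrist4.npz"):
    d=load(n);C=cloud(d)
    m=(abs(C[...,0]-.519)<.06)&(abs(C[...,1]-.21)<.06)&(C[...,2]>.125)&(C[...,2]<.36)
    Q=C[m];print(n,len(Q))
    for z in np.arange(.13,.32,.01):
        q=Q[abs(Q[:,2]-z)<.005]
        if len(q)>2:print(round(z,3),len(q),q.min(0),q.max(0))
    print("zmin",Q[:,2].min())
d=load("wrist4.npz");print(d["origin"],proj(d,[.519,.162,.098]))
```

```text
scene4.npz 983
0.19 22 [0.518  0.1942 0.1859] [0.5264 0.2235 0.1948]
0.2 61 [0.5148 0.1899 0.1952] [0.5268 0.2266 0.2046]
0.21 78 [0.515  0.1912 0.2051] [0.5272 0.2269 0.215 ]
0.22 48 [0.5136 0.1959 0.2151] [0.5274 0.2205 0.2245]
0.23 22 [0.5172 0.2033 0.225 ] [0.5224 0.2137 0.235 ]
0.24 20 [0.5185 0.2034 0.2353] [0.5224 0.2134 0.2444]
0.25 25 [0.518  0.2032 0.245 ] [0.5225 0.2141 0.2543]
0.26 24 [0.5182 0.2029 0.2553] [0.5234 0.2135 0.2645]
0.27 25 [0.5177 0.2034 0.2653] [0.5232 0.214  0.275 ]
0.28 24 [0.517  0.2033 0.2752] [0.5224 0.2136 0.2841]
0.29 33 [0.52   0.1971 0.286 ] [0.5279 0.2199 0.295 ]
0.3 57 [0.5203 0.1965 0.2956] [0.5277 0.2201 0.3048]
0.31 63 [0.5153 0.1966 0.3052] [0.5282 0.2204 0.3148]
zmin 0.18585027386723757
wrist4.npz 2721
0.19 12 [0.5231 0.2041 0.1937] [0.5234 0.2182 0.1948]
0.2 48 [0.5176 0.1939 0.1953] [0.5237 0.2263 0.2048]
0.21 143 [0.5135 0.1928 0.205 ] [0.5235 0.2294 0.215 ]
0.22 148 [0.5137 0.1966 0.215 ] [0.5232 0.2245 0.2214]
0.23 31 [0.5177 0.2058 0.2256] [0.52   0.2163 0.2348]
0.24 30 [0.5181 0.206  0.2356] [0.5199 0.2162 0.2449]
0.25 35 [0.5179 0.2061 0.2451] [0.5199 0.2161 0.2546]
0.26 42 [0.5177 0.2054 0.2556] [0.5198 0.2159 0.265 ]
0.27 44 [0.5178 0.2055 0.2653] [0.52   0.2157 0.275 ]
0.28 16 [0.5186 0.2066 0.275 ] [0.5197 0.2155 0.2783]
0.29 24 [0.5234 0.2003 0.2928] [0.5251 0.2209 0.295 ]
0.3 129 [0.521  0.1989 0.295 ] [0.5256 0.2225 0.3049]
0.31 151 [0.5211 0.1989 0.3052] [0.5256 0.2226 0.315 ]
zmin 0.19368661353592587
[0.6029 0.2109 0.4986] [[289.1577 166.7823]]
```

The spoon hangs upright with its tip 142 mm below the TCP and the bowl at rel. (0,+48 mm). I'll lower it to about 9 mm above the floor, then creep.

Request:
servo_tool(
  motion=[
    {"dx": 0,"dy": 0,"dz": 1.4,"rx": 0,"ry": 0,"rz": 0,"claw": 1},
    {"dx": 0,"dy": 0,"dz": 1.4,"rx": 0,"ry": 0,"rz": 0,"claw": 1},
    {"dx": 0,"dy": 0,"dz": 1.4,"rx": 0,"ry": 0,"rz": 0,"claw": 1},
    {"dx": 0,"dy": 0,"dz": 1.4,"rx": 0,"ry": 0,"rz": 0,"claw": 1},
    {"dx": 0,"dy": 0,"dz": 1.4,"rx": 0,"ry": 0,"rz": 0,"claw": 1},
    {"dx": 0,"dy": 0,"dz": 1.4,"rx": 0,"ry": 0,"rz": 0,"claw": 1},
    {"dx": 0,"dy": 0,"dz": 1.4,"rx": 0,"ry": 0,"rz": 0,"claw": 1},
    {"dx": 0,"dy": 0,"dz": 1.4,"rx": 0,"ry": 0,"rz": 0,"claw": 1},
    {"dx": 0,"dy": 0,"dz": 1.4,"rx": 0,"ry": 0,"rz": 0,"claw": 1},
    {"dx": 0,"dy": 0,"dz": 1.2,"rx": 0,"ry": 0,"rz": 0,"claw": 1},
    {"dx": 0,"dy": 0,"dz": 0,"rx": 0,"ry": 0,"rz": 0,"claw": 1},
    {"dx": 0,"dy": 0,"dz": 0,"rx": 0,"ry": 0,"rz": 0,"claw": 1},
  ],
)

```text
t: 10.6
tcp_pos: [0.5187, 0.211, 0.191]
ee_rot: [-0.707, 0.707, 0.001, -0.001]
contact_force: [-0.1, -0.4, -0.8]
gripper_width: 0.0237
```

Request:
servo_tool(
  motion=[
    {"dx": 0,"dy": 0,"dz": 0.2,"rx": 0,"ry": 0,"rz": 0,"claw": 1},
    {"dx": 0,"dy": 0,"dz": 0.2,"rx": 0,"ry": 0,"rz": 0,"claw": 1},
    {"dx": 0,"dy": 0,"dz": 0.1,"rx": 0,"ry": 0,"rz": 0,"claw": 1},
    {"dx": 0,"dy": 0,"dz": 0.1,"rx": 0,"ry": 0,"rz": 0,"claw": 1},
  ],
)

```text
t: 11.0
tcp_pos: [0.5185, 0.2112, 0.1848]
ee_rot: [-0.707, 0.707, 0.001, -0.001]
contact_force: [-0.1, -0.6, -0.7]
gripper_width: 0.0242
```

Request:
servo_tool(
  motion=[
    {"dx": 0,"dy": 0,"dz": 0.1,"rx": 0,"ry": 0,"rz": 0,"claw": 1},
    {"dx": 0,"dy": 0,"dz": 0,"rx": 0,"ry": 0,"rz": 0,"claw": 1},
  ],
)

```text
t: 11.2
tcp_pos: [0.5185, 0.2111, 0.1837]
ee_rot: [-0.707, 0.707, 0.001, -0.001]
contact_force: [-0.7, -0.5, -1.3]
gripper_width: 0.024
```

Request:
servo_tool(
  motion=[
    {"dx": 0,"dy": 0,"dz": 0.1,"rx": 0,"ry": 0,"rz": 0,"claw": 1},
    {"dx": 0,"dy": 0,"dz": 0.1,"rx": 0,"ry": 0,"rz": 0,"claw": 1},
    {"dx": 0,"dy": 0,"dz": 0.1,"rx": 0,"ry": 0,"rz": 0,"claw": 1},
  ],
)

```text
t: 11.5
tcp_pos: [0.5185, 0.2112, 0.1807]
ee_rot: [-0.707, 0.707, 0.001, -0.001]
contact_force: [-0.7, -0.1, 3.5]
gripper_width: 0.0236
```

Request:
servo_tool(
  motion=[
    {"dx": 0,"dy": 0,"dz": 0.1,"rx": 0,"ry": 0,"rz": 0,"claw": 1},
    {"dx": 0,"dy": 0,"dz": 0,"rx": 0,"ry": 0,"rz": 0,"claw": 1},
  ],
)

```text
t: 11.7
tcp_pos: [0.5187, 0.2112, 0.1803]
ee_rot: [-0.707, 0.707, 0.0, -0.0]
contact_force: [-1.2, -1.2, 9.8]
gripper_width: 0.0241
```

Felt the floor at TCP z ≈ 0.1807, about 10 N, held. I'll ease off 3 mm and sweep counter-clockwise round the wall (left, near, right), broad face leading.

Request:
servo_tool(
  motion=[
    {"dx": 0,"dy": 0,"dz": 0,"rx": 0,"ry": 0,"rz": 0,"claw": 1},
    {"dx": 0,"dy": 0,"dz": -0.2,"rx": 0,"ry": 0,"rz": 0,"claw": 1},
    {"dx": 0,"dy": 0,"dz": -0.2,"rx": 0,"ry": 0,"rz": 0,"claw": 1},
    {"dx": 0.025,"dy": 0.5,"dz": 0,"rx": 0,"ry": 0,"rz": -0.1,"claw": 1},
    {"dx": 0.025,"dy": 0.5,"dz": 0,"rx": 0,"ry": 0,"rz": -0.1,"claw": 1},
    {"dx": 0.025,"dy": 0.5,"dz": 0,"rx": 0,"ry": 0,"rz": -0.1,"claw": 1},
    {"dx": 0.025,"dy": 0.5,"dz": 0,"rx": 0,"ry": 0,"rz": -0.1,"claw": 1},
    {"dx": 0.025,"dy": 0.5,"dz": 0,"rx": 0,"ry": 0,"rz": -0.1,"claw": 1},
    {"dx": 0.025,"dy": 0.5,"dz": 0,"rx": 0,"ry": 0,"rz": -0.1,"claw": 1},
    {"dx": 0.025,"dy": 0.5,"dz": 0,"rx": 0,"ry": 0,"rz": -0.1,"claw": 1},
    {"dx": 0.025,"dy": 0.5,"dz": 0,"rx": 0,"ry": 0,"rz": -0.1,"claw": 1},
    {"dx": 0.025,"dy": 0.5,"dz": 0,"rx": 0,"ry": 0,"rz": -0.1,"claw": 1},
    {"dx": 0.025,"dy": 0.5,"dz": 0,"rx": 0,"ry": 0,"rz": -0.1,"claw": 1},
    {"dx": 0.025,"dy": 0.5,"dz": 0,"rx": 0,"ry": 0,"rz": -0.1,"claw": 1},
    {"dx": 0.025,"dy": 0.5,"dz": 0,"rx": 0,"ry": 0,"rz": -0.1,"claw": 1},
    {"dx": 0.025,"dy": 0.5,"dz": 0,"rx": 0,"ry": 0,"rz": -0.1,"claw": 1},
    {"dx": 0.025,"dy": 0.5,"dz": 0,"rx": 0,"ry": 0,"rz": -0.1,"claw": 1},
    {"dx": 0.025,"dy": 0.5,"dz": 0,"rx": 0,"ry": 0,"rz": -0.1,"claw": 1},
    {"dx": 0.025,"dy": 0.5,"dz": 0,"rx": 0,"ry": 0,"rz": -0.1,"claw": 1},
  ],
)

```text
t: 13.6
tcp_pos: [0.4684, 0.1595, 0.1839]
ee_rot: [1.0, 0.016, -0.001, 0.0]
contact_force: [-0.9, 0.2, -0.5]
gripper_width: 0.0239
```

```bash
cat > look.py <<'E'
from h import *
from station import sensors,snapshot
import sys
k=sys.argv[1]
for n in("scene","wrist"):
    d=snapshot(n);np.savez(n+k+".npz",**d)
    if n=="scene":crop(d,285,375,180,240,8,f"pics/scene{k}.png")
    else: cv2.imwrite(f"pics/wrist{k}.png",d["pixels"][:,:,::-1])
s=sensors.read_state();p=s["tcp_pos"]-[.519,.162,0];M=R.from_quat(s["ee_rot"]).as_matrix()
print(s["t"],"rel",p.round(4),"x",M[:,0].round(3),"z",M[:,2].round(4),s["contact_force"].round(1),s["gripper_width"],"q6",s["q"][5])
E
python3 look.py 5
```

```text
13.7 rel [-0.0506 -0.0027  0.1839] x [ 1.     0.03  -0.002] z [-1.8e-03 -3.0e-04 -1.0e+00] [ 0.5  0.  -0.7] 0.023960800437318203 q6 0.17679507889341584
```

View pics/scene5.png

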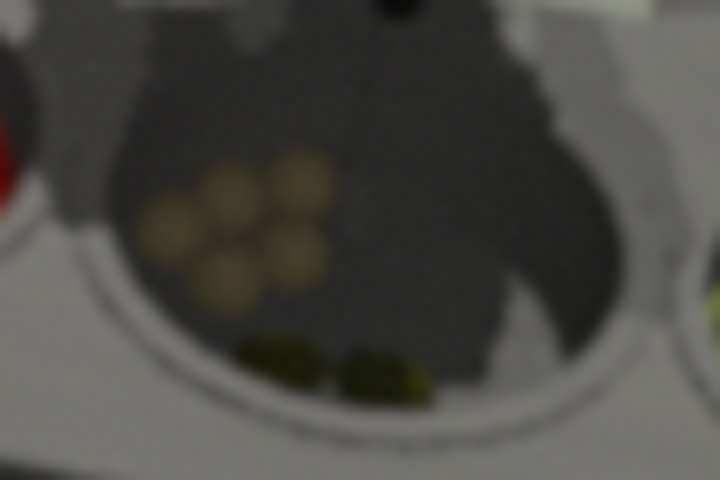

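View pics/wrist5.png

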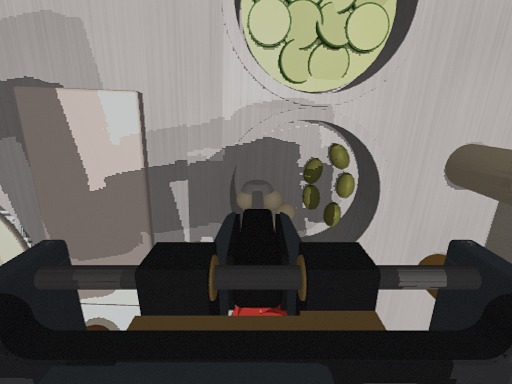

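The scene shows all five onions clumped ahead of the spoon, at crop (165-300,180-275), in the near-right quadrant. The olives are still far. I'll continue 0.9 rad.

Request:
servo_tool(
  motion=[
    {"dx": 0.025,"dy": 0.5,"dz": 0,"rx": 0,"ry": 0,"rz": -0.1,"claw": 1},
    {"dx": 0.025,"dy": 0.5,"dz": 0,"rx": 0,"ry": 0,"rz": -0.1,"claw": 1},
    {"dx": 0.025,"dy": 0.5,"dz": 0,"rx": 0,"ry": 0,"rz": -0.1,"claw": 1},
    {"dx": 0.025,"dy": 0.5,"dz": 0,"rx": 0,"ry": 0,"rz": -0.1,"claw": 1},
    {"dx": 0.025,"dy": 0.5,"dz": 0,"rx": 0,"ry": 0,"rz": -0.1,"claw": 1},
    {"dx": 0.025,"dy": 0.5,"dz": 0,"rx": 0,"ry": 0,"rz": -0.1,"claw": 1},
    {"dx": 0.025,"dy": 0.5,"dz": 0,"rx": 0,"ry": 0,"rz": -0.1,"claw": 1},
    {"dx": 0.025,"dy": 0.5,"dz": 0,"rx": 0,"ry": 0,"rz": -0.1,"claw": 1},
    {"dx": 0.025,"dy": 0.5,"dz": 0,"rx": 0,"ry": 0,"rz": -0.1,"claw": 1},
  ],
)

```text
t: 14.6
tcp_pos: [0.4886, 0.1212, 0.1838]
ee_rot: [0.894, 0.448, -0.001, -0.0]
contact_force: [-0.7, 1.4, -0.6]
gripper_width: 0.0239
```

```bash
python3 look.py 6
```

```text
14.7 rel [-0.03   -0.041   0.1838] x [ 0.6    0.8   -0.001] z [-1.4e-03 -2.0e-04 -1.0e+00] [ 0.5 -0.3 -0.9] 0.023718638886071716 q6 -0.8035438521104401
```

View pics/scene6.png

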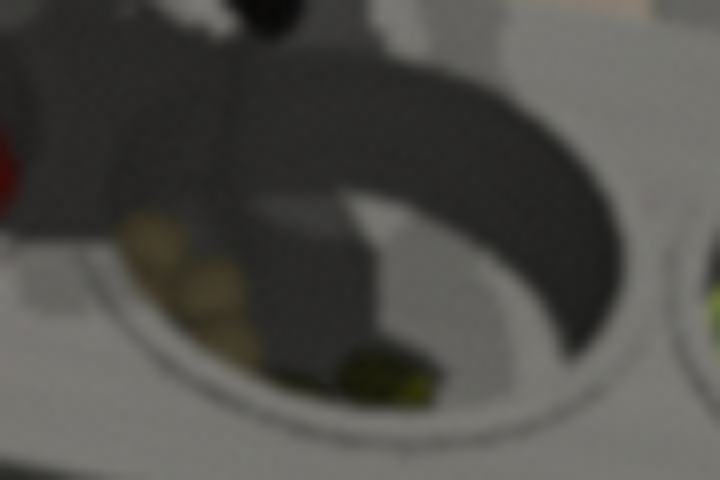

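View pics/wrist6.png

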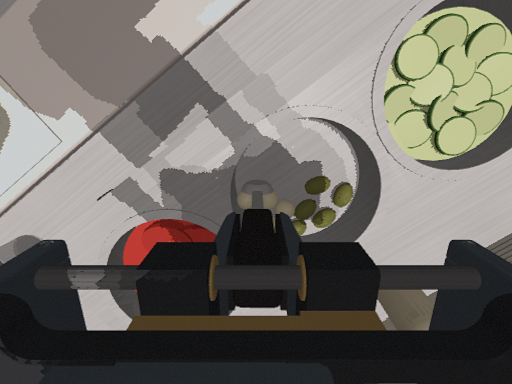

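```bash
cat > food.py <<'E'
from h import *
import sys
np.set_printoptions(precision=1,suppress=True)
c0=np.array([.519,.162])
def find(fn,save=None):
    d=load(fn);C=cloud(d);hsv=cv2.cvtColor(d["pixels"],cv2.COLOR_RGB2HSV).astype(int)
    rel=C[...,:2]-c0
    inp=(np.hypot(rel[...,0],rel[...,1])<.074)&(C[...,2]>.042)&(C[...,2]<.075)
    H,S,V=hsv[...,0],hsv[...,1],hsv[...,2]
    ol=inp&(S>120)&(H>24)&(H<45);on=inp&(S>50)&(S<=120)&(H>12)&(H<32)
    out={}
    for n,m in(("olive",ol),("onion",on)):
        # height-map approach: points near piece tops/sides; cluster in plan view
        m=cv2.morphologyEx(m.astype(np.uint8),cv2.MORPH_OPEN,np.ones((2,2)))
        k,l,st,ce=cv2.connectedComponentsWithStats(m,connectivity=4)
        for i in range(1,k):
            if st[i,4]>=8:
                q=rel[l==i]*1000;print(fn,n,"px",ce[i],st[i,4],"mean",q.mean(0),"min",q.min(0),"max",q.max(0))
for f in sys.argv[1:]:find(f)
E
python3 food.py scene6.npz wrist6.npz
python3 - <<'E'
from h import *
d=load("wrist6.npz");cv2.imwrite("pics/wz6.png",cv2.resize(d["pixels"][100:260,200:400,::-1],None,fx=4,fy=3.7,interpolation=cv2.INTER_CUBIC)*1)
E
```

```text
scene6.npz olive px [333.8 228.2] 36 mean [20.5 15.8] min [15.9  6.5] max [26.8 26.5]
scene6.npz onion px [309.4 216.2] 168 mean [nan nan] min [nan nan] max [nan nan]
wrist6.npz olive px [318.1 185.8] 298 mean [nan nan] min [nan nan] max [nan nan]
wrist6.npz olive px [343.5 195.6] 302 mean [40.4 34.3] min [31.  21.5] max [61.9 47.4]
wrist6.npz olive px [304.5 214.3] 400 mean [nan nan] min [nan nan] max [nan nan]
wrist6.npz olive px [324.6 218.4] 294 mean [nan nan] min [nan nan] max [nan nan]
wrist6.npz onion px [246.1 201.3] 179 mean [-24.8 -60.5] min [-40.6 -75.6] max [-10.9 -40.9]
wrist6.npz onion px [279.  205.2] 438 mean [nan nan] min [nan nan] max [nan nan]
wrist6.npz onion px [274.5 220. ] 10 mean [ -7.4 -36.9] min [-33.1 -51.1] max [ 18.6 -23. ]
wrist6.npz onion px [298.9 229.9] 20 mean [ 45.1 -32.5] min [ 41.7 -35.1] max [ 47.7 -30.2]
```

View pics/wz6.png

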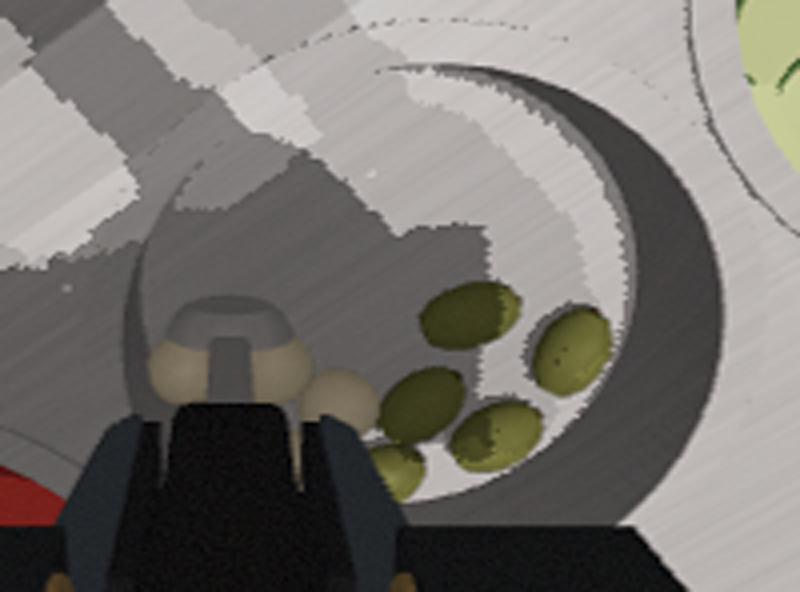

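```bash
cat >> h.py <<'E'
def rayrel(d,u,v,z=.048):
    K=d["mtx"];r=R.from_quat(d["attitude"]).apply([(u-K[0,2])/K[0,0],-(v-K[1,2])/K[1,1],-1]);o=d["origin"];return ((o+r*(z-o[2])/r[2])[:2]-[.519,.162])*1000
E
python3 - <<'E'
from h import *
np.set_printoptions(precision=0,suppress=True)
d=load("wrist6.npz")
for n,u,v in(("on",180,375),("on",280,375),("on",340,400),("ol",470,315),("ol",572,350),("ol",425,405),("ol",497,437),("ol",397,475)):
    print(n,rayrel(d,200+u/4,100+v/3.7))
d=load("scene6.npz")
for n,u,v in(("on",155,238),("on",210,290),("on",233,340),("ol",290,385),("ol",380,375)):print("scene",n,rayrel(d,285+u/8,180+v/8))
E
```

```text
on [-21. -66.]
on [ -3. -41.]
on [ 15. -31.]
ol [14. 17.]
ol [42. 35.]
ol [ 32. -11.]
ol [54.  0.]
ol [ 48. -32.]
scene on [-29. -62.]
scene on [-11. -42.]
scene on [  9. -32.]
scene ol [ 22. -13.]
scene ol [11. 13.]
```

Onions: about (-24,-64), (-6,-41), (12,-32), with two more hidden against the right wall. They already straddle the middle. The olives lie at (14,17), (42,35), (32,-11), (54,0), (48,-32) mm. Next: lift, lower behind olive (14,17), and drag it towards the near side.

Run:
```python
from h import *
from station import sensors
s=sensors.read_state();p=s["tcp_pos"];r=R.from_quat(s["ee_rot"])
A=frame(np.radians(-90),[0,0,1]);c=np.array([.519,.162,0])
plan(p,r,[([*p[:2],.226],None,3),(c+[.031,.018,.226],A,18),(c+[.031,.018,.184],A,4),(c+[-.022,.022,.184],A,9)])
```

```text
[{"dz":-1.41},{"dz":-1.4},{"dz":-1.41},{"dx":0.47,"dy":0.07,"rz":0.139},{"dx":0.47,"dy":0.01,"rz":0.139},{"dx":0.47,"dy":-0.05,"rz":0.138},{"dx":0.45,"dy":-0.12,"rz":0.139},{"dx":0.44,"dy":-0.18,"rz":0.139},{"dx":0.4,"dy":-0.24,"rz":0.139},{"dx":0.37,"dy":-0.3,"rx":0.001,"rz":0.139},{"dx":0.32,"dy":-0.34,"ry":0.001,"rz":0.138},{"dx":0.28,"dy":-0.39,"rz":0.139},{"dx":0.21,"dy":-0.41,"rz":0.139},{"dx":0.16,"dy":-0.45,"rz":0.139},{"dx":0.1,"dy":-0.46,"rz":0.139},{"dx":0.03,"dy":-0.47,"rz":0.138},{"dx":-0.04,"dy":-0.47,"rz":0.139},{"dx":-0.1,"dy":-0.46,"ry":0.001,"rz":0.139},{"dx":-0.16,"dy":-0.44,"rz":0.139},{"dx":-0.23,"dy":-0.42,"rz":0.138}]
[{"dx":-0.27,"dy":-0.38,"rz":0.139},{"dz":1.05},{"dz":1.05},{"dz":1.05},{"dz":1.05},{"dx":-0.05,"dy":0.59},{"dx":-0.04,"dy":0.59},{"dx":-0.05,"dy":0.59},{"dx":-0.04,"dy":0.59},{"dx":-0.05,"dy":0.58},{"dx":-0.04,"dy":0.59},{"dx":-0.05,"dy":0.59},{"dx":-0.04,"dy":0.59},{"dx":-0.05,"dy":0.59}]
34 [0.49700721 0.18404136 0.1840074 ] [ 7.07195366e-01 -7.07018179e-01  8.59259987e-05  3.63969589e-05]
```

Request:
servo_tool(
  motion=[
    {"dx": 0,"dy": 0,"dz": -1.4,"rx": 0,"ry": 0,"rz": 0,"claw": 1},
    {"dx": 0,"dy": 0,"dz": -1.4,"rx": 0,"ry": 0,"rz": 0,"claw": 1},
    {"dx": 0,"dy": 0,"dz": -1.4,"rx": 0,"ry": 0,"rz": 0,"claw": 1},
    {"dx": 0.47,"dy": 0.07,"dz": 0,"rx": 0,"ry": 0,"rz": 0.139,"claw": 1},
    {"dx": 0.47,"dy": 0.01,"dz": 0,"rx": 0,"ry": 0,"rz": 0.139,"claw": 1},
    {"dx": 0.47,"dy": -0.05,"dz": 0,"rx": 0,"ry": 0,"rz": 0.139,"claw": 1},
    {"dx": 0.45,"dy": -0.12,"dz": 0,"rx": 0,"ry": 0,"rz": 0.139,"claw": 1},
    {"dx": 0.44,"dy": -0.18,"dz": 0,"rx": 0,"ry": 0,"rz": 0.139,"claw": 1},
    {"dx": 0.4,"dy": -0.24,"dz": 0,"rx": 0,"ry": 0,"rz": 0.139,"claw": 1},
    {"dx": 0.37,"dy": -0.3,"dz": 0,"rx": 0,"ry": 0,"rz": 0.139,"claw": 1},
    {"dx": 0.32,"dy": -0.34,"dz": 0,"rx": 0,"ry": 0,"rz": 0.138,"claw": 1},
    {"dx": 0.28,"dy": -0.39,"dz": 0,"rx": 0,"ry": 0,"rz": 0.139,"claw": 1},
    {"dx": 0.21,"dy": -0.41,"dz": 0,"rx": 0,"ry": 0,"rz": 0.139,"claw": 1},
    {"dx": 0.16,"dy": -0.45,"dz": 0,"rx": 0,"ry": 0,"rz": 0.139,"claw": 1},
    {"dx": 0.1,"dy": -0.46,"dz": 0,"rx": 0,"ry": 0,"rz": 0.139,"claw": 1},
    {"dx": 0.03,"dy": -0.47,"dz": 0,"rx": 0,"ry": 0,"rz": 0.138,"claw": 1},
    {"dx": -0.04,"dy": -0.47,"dz": 0,"rx": 0,"ry": 0,"rz": 0.139,"claw": 1},
    {"dx": -0.1,"dy": -0.46,"dz": 0,"rx": 0,"ry": 0,"rz": 0.139,"claw": 1},
    {"dx": -0.16,"dy": -0.44,"dz": 0,"rx": 0,"ry": 0,"rz": 0.139,"claw": 1},
    {"dx": -0.23,"dy": -0.42,"dz": 0,"rx": 0,"ry": 0,"rz": 0.138,"claw": 1},
  ],
)

```text
t: 16.7
tcp_pos: [0.546, 0.1773, 0.2257]
ee_rot: [0.751, -0.66, -0.001, 0.001]
contact_force: [0.3, -0.6, 0.1]
gripper_width: 0.0239
```

Request:
servo_tool(
  motion=[
    {"dx": -0.27,"dy": -0.38,"dz": 0,"rx": 0,"ry": 0,"rz": 0.139,"claw": 1},
    {"dx": 0,"dy": 0,"dz": 0,"rx": 0,"ry": 0,"rz": 0,"claw": 1},
  ],
)

```text
t: 16.9
tcp_pos: [0.5496, 0.1806, 0.2256]
ee_rot: [-0.705, 0.709, 0.001, -0.001]
contact_force: [0.3, -0.8, -1.7]
gripper_width: 0.0237
```

```bash
python3 look.py 7
python3 - <<'E'
from h import *
d=load("wrist7.npz");cv2.imwrite("pics/wz7.png",cv2.resize(d["pixels"][100:260,200:400,::-1],None,fx=4,fy=3.7,interpolation=cv2.INTER_CUBIC))
E
```

```text
17.0 rel [0.0302 0.0182 0.2256] x [ 0.002 -1.     0.   ] z [-2.1e-03 -3.0e-04 -1.0e+00] [-0.5  0.1 -0.6] 0.023744557035929495 q6 1.7820466887771376
```

View pics/wz7.png

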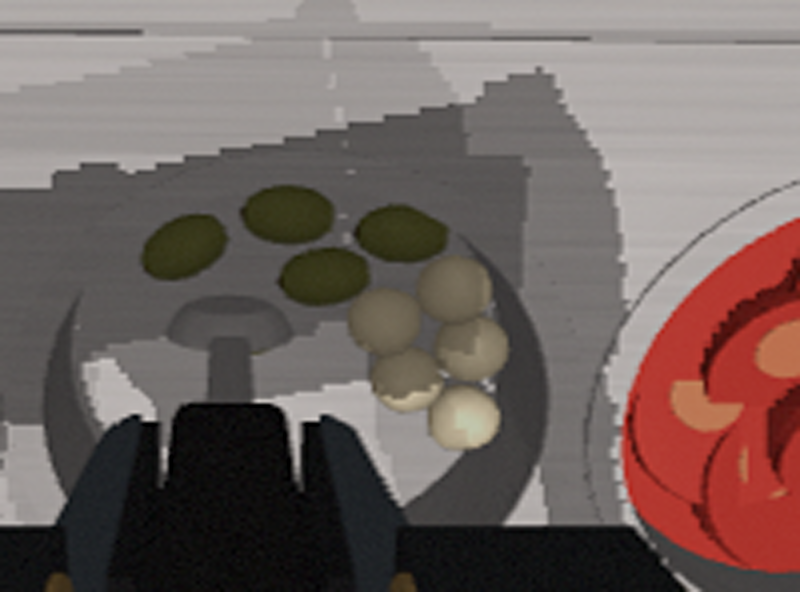

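View pics/scene7.png

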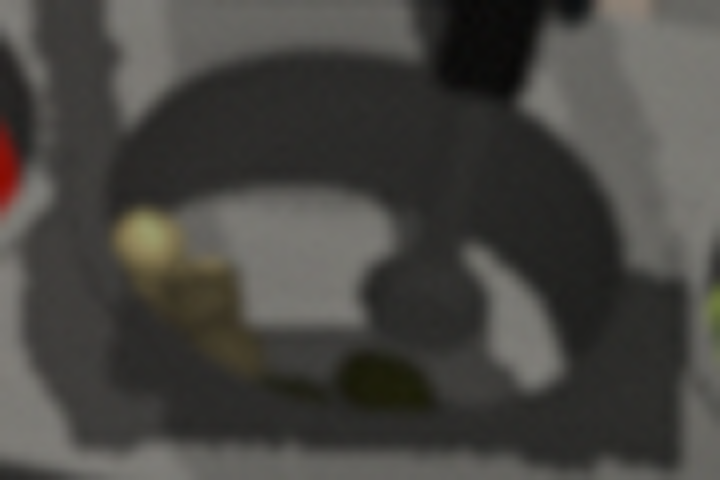

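The wrist view is now clear. Five onions hug the right wall, four olives are far, and the fifth is hidden just behind (near) the raised bowl.

Run:
```python
from h import *
np.set_printoptions(precision=0,suppress=True)
d=load("wrist7.npz")
for n,u,v in(("ol",185,247),("ol",288,214),("ol",401,233),("ol",324,276),("on",455,288),("on",384,321),("on",472,348),("on",407,380),("on",464,418)):
    print(n,rayrel(d,200+u/4,100+v/3.7))
P=cloud(d)
print(P[195:205,250:254,:][::3])
```

```text
ol [42. 33.]
ol [54. -1.]
ol [ 47. -38.]
ol [ 31. -13.]
on [ 27. -57.]
on [ 14. -34.]
on [  4. -65.]
on [ -9. -43.]
on [-24. -64.]
[[[1. 0. 0.]
  [1. 0. 0.]
  [1. 0. 0.]
  [1. 0. 0.]]

 [[1. 0. 0.]
  [1. 0. 0.]
  [1. 0. 0.]
  [1. 0. 0.]]

 [[1. 0. 0.]
  [1. 0. 0.]
  [1. 0. 0.]
  [1. 0. 0.]]

 [[1. 0. 0.]
  [1. 0. 0.]
  [1. 0. 0.]
  [1. 0. 0.]]]
```

Onions are already split: far (27), (14), (4); near (-9), (-24). Now I'll lower and drag the olive.

Request:
servo_tool(
  motion=[
    {"dx": 0.1,"dy": 0,"dz": 1.4,"rx": 0,"ry": 0,"rz": 0,"claw": 1},
    {"dx": 0.1,"dy": 0,"dz": 1.0,"rx": 0,"ry": 0,"rz": 0,"claw": 1},
    {"dx": 0,"dy": 0,"dz": 1.0,"rx": 0,"ry": 0,"rz": 0,"claw": 1},
    {"dx": 0,"dy": 0,"dz": 0.8,"rx": 0,"ry": 0,"rz": 0,"claw": 1},
    {"dx": 0,"dy": 0.5,"dz": 0,"rx": 0,"ry": 0,"rz": 0,"claw": 1},
    {"dx": -0.1,"dy": 0.6,"dz": 0,"rx": 0,"ry": 0,"rz": 0,"claw": 1},
    {"dx": -0.1,"dy": 0.6,"dz": 0,"rx": 0,"ry": 0,"rz": 0,"claw": 1},
    {"dx": -0.1,"dy": 0.6,"dz": 0,"rx": 0,"ry": 0,"rz": 0,"claw": 1},
    {"dx": -0.1,"dy": 0.6,"dz": 0,"rx": 0,"ry": 0,"rz": 0,"claw": 1},
    {"dx": -0.1,"dy": 0.6,"dz": 0,"rx": 0,"ry": 0,"rz": 0,"claw": 1},
    {"dx": -0.1,"dy": 0.6,"dz": 0,"rx": 0,"ry": 0,"rz": 0,"claw": 1},
    {"dx": 0,"dy": 0.6,"dz": 0,"rx": 0,"ry": 0,"rz": 0,"claw": 1},
    {"dx": 0,"dy": 0.6,"dz": 0,"rx": 0,"ry": 0,"rz": 0,"claw": 1},
    {"dx": 0,"dy": 0.4,"dz": 0,"rx": 0,"ry": 0,"rz": 0,"claw": 1},
  ],
)

```text
t: 18.4
tcp_pos: [0.4918, 0.184, 0.1838]
ee_rot: [0.707, -0.707, -0.001, 0.001]
contact_force: [0.6, 0.1, -1.2]
gripper_width: 0.0237
```

Request:
servo_tool(
  motion=[
    {"dx": 0,"dy": 0,"dz": -1.4,"rx": 0,"ry": 0,"rz": 0,"claw": 1},
    {"dx": 0,"dy": 0,"dz": -1.4,"rx": 0,"ry": 0,"rz": 0,"claw": 1},
    {"dx": 0,"dy": 0,"dz": -1.4,"rx": 0,"ry": 0,"rz": 0,"claw": 1},
    {"dx": 0,"dy": 0,"dz": 0,"rx": 0,"ry": 0,"rz": 0,"claw": 1},
  ],
)

```text
t: 18.8
tcp_pos: [0.4933, 0.1842, 0.2273]
ee_rot: [0.707, -0.707, 0.0, -0.001]
contact_force: [0.1, -0.4, -1.4]
gripper_width: 0.0241
```

```bash
python3 look.py 8
python3 - <<'E'
from h import *
d=load("wrist8.npz");cv2.imwrite("pics/wz8.png",cv2.resize(d["pixels"][80:240,200:400,::-1],None,fx=4,fy=3.7,interpolation=cv2.INTER_CUBIC))
E
```

```text
18.9 rel [-0.0266  0.022   0.2255] x [ 0. -1.  0.] z [-1.5e-03 -1.0e-04 -1.0e+00] [ 0.1  0.4 -1.4] 0.02379175140071335 q6 1.8139929956276808
```

View pics/wz8.png

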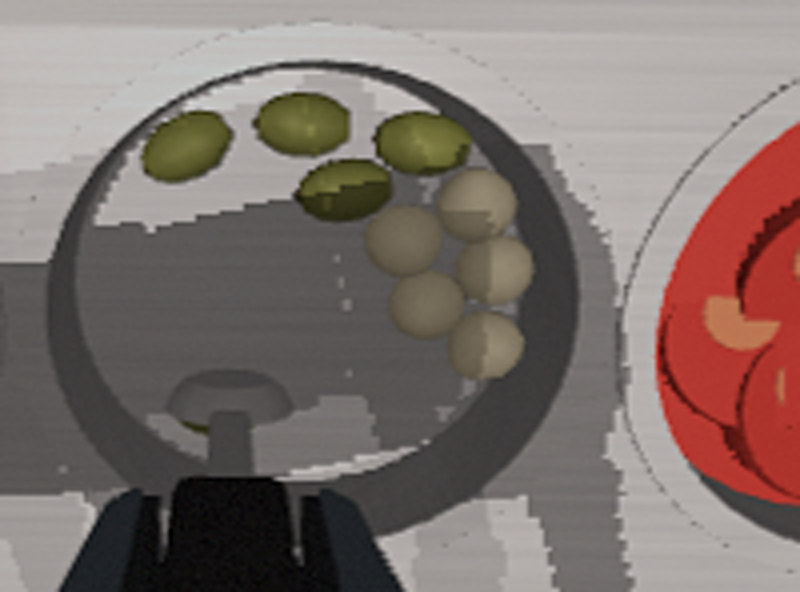

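View pics/scene8.png

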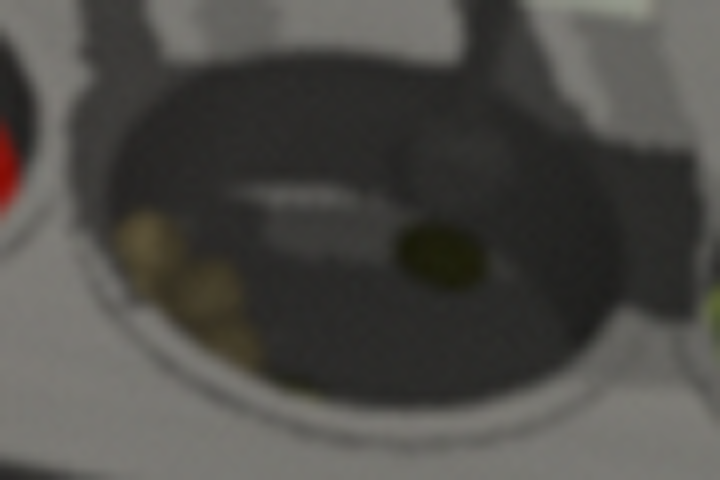

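Run:
```python
from h import *
from station import sensors
np.set_printoptions(precision=0,suppress=True)
d=load("wrist8.npz")
for n,u,v in(("ol",187,147),("ol",302,124),("ol",423,143),("ol",345,190),("on",477,203),("on",402,241),("on",494,270),("on",426,303),("on",486,344)):
    print(n,rayrel(d,200+u/4,80+v/3.7))
print("near ol",rayrel(load("scene8.npz"),285+443/8,180+255/8))
s=sensors.read_state();p=s["tcp_pos"];r=R.from_quat(s["ee_rot"])
c=np.array([.519,.162,0])
plan(p,r,[(c+[.045,.015,.226],frame(np.radians(-145),[0,0,1]),14)])
```

```text
ol [46. 36.]
ol [53. -0.]
ol [ 47. -39.]
ol [ 32. -14.]
on [ 27. -57.]
on [ 14. -34.]
on [  4. -64.]
on [ -8. -43.]
on [-23. -64.]
near ol [-45.  28.]
[{"dx":0.05,"dy":-0.51,"rz":0.069},{"dx":0.01,"dy":-0.52,"dz":-0.01,"rz":0.068},{"dx":-0.02,"dy":-0.51,"rz":0.069},{"dx":-0.05,"dy":-0.51,"dz":-0.01,"rz":0.068},{"dx":-0.09,"dy":-0.51,"rz":0.069},{"dx":-0.13,"dy":-0.49,"dz":-0.01,"rx":0.001,"rz":0.069},{"dx":-0.16,"dy":-0.49,"rz":0.068},{"dx":-0.19,"dy":-0.48,"ry":-0.001,"rz":0.069},{"dx":-0.22,"dy":-0.46,"dz":-0.01,"rz":0.068},{"dx":-0.26,"dy":-0.45,"rz":0.069},{"dx":-0.28,"dy":-0.43,"rz":0.069},{"dx":-0.32,"dy":-0.4,"dz":-0.01,"rz":0.068},{"dx":-0.34,"dy":-0.39,"rz":0.069},{"dx":-0.36,"dy":-0.36,"rz":0.068}]
14 [1. 0. 0.] [ 0. -1. -0.  0.]
```

One olive is now near at (-45,28). The next one, at (46,36), gets a sweep along the left wall: lower at (45,15) and sweep counter-clockwise.

Request:
servo_tool(
  motion=[
    {"dx": 0.05,"dy": -0.51,"dz": 0,"rx": 0,"ry": 0,"rz": 0.069,"claw": 1},
    {"dx": 0.01,"dy": -0.52,"dz": 0,"rx": 0,"ry": 0,"rz": 0.069,"claw": 1},
    {"dx": -0.02,"dy": -0.51,"dz": 0,"rx": 0,"ry": 0,"rz": 0.069,"claw": 1},
    {"dx": -0.05,"dy": -0.51,"dz": 0,"rx": 0,"ry": 0,"rz": 0.068,"claw": 1},
    {"dx": -0.09,"dy": -0.51,"dz": 0,"rx": 0,"ry": 0,"rz": 0.069,"claw": 1},
    {"dx": -0.13,"dy": -0.49,"dz": 0,"rx": 0,"ry": 0,"rz": 0.069,"claw": 1},
    {"dx": -0.16,"dy": -0.49,"dz": 0,"rx": 0,"ry": 0,"rz": 0.068,"claw": 1},
    {"dx": -0.19,"dy": -0.48,"dz": 0,"rx": 0,"ry": 0,"rz": 0.069,"claw": 1},
    {"dx": -0.22,"dy": -0.46,"dz": 0,"rx": 0,"ry": 0,"rz": 0.068,"claw": 1},
    {"dx": -0.26,"dy": -0.45,"dz": 0,"rx": 0,"ry": 0,"rz": 0.069,"claw": 1},
    {"dx": -0.28,"dy": -0.43,"dz": 0,"rx": 0,"ry": 0,"rz": 0.069,"claw": 1},
    {"dx": -0.32,"dy": -0.4,"dz": 0,"rx": 0,"ry": 0,"rz": 0.068,"claw": 1},
    {"dx": -0.34,"dy": -0.39,"dz": 0,"rx": 0,"ry": 0,"rz": 0.069,"claw": 1},
    {"dx": -0.36,"dy": -0.36,"dz": 0,"rx": 0,"ry": 0,"rz": 0.068,"claw": 1},
    {"dx": 0,"dy": 0,"dz": 0,"rx": 0,"ry": 0,"rz": 0,"claw": 1},
    {"dx": 0,"dy": 0,"dz": 1.2,"rx": 0,"ry": 0,"rz": 0,"claw": 1},
    {"dx": 0,"dy": 0,"dz": 1.0,"rx": 0,"ry": 0,"rz": 0,"claw": 1},
    {"dx": 0,"dy": 0,"dz": 1.0,"rx": 0,"ry": 0,"rz": 0,"claw": 1},
    {"dx": 0,"dy": 0,"dz": 1.0,"rx": 0,"ry": 0,"rz": 0,"claw": 1},
    {"dx": 0,"dy": 0,"dz": 0,"rx": 0,"ry": 0,"rz": 0,"claw": 1},
  ],
)

```text
t: 20.9
tcp_pos: [0.5631, 0.1768, 0.1819]
ee_rot: [-0.301, 0.954, 0.0, -0.002]
contact_force: [-0.6, 0.5, -0.5]
gripper_width: 0.0236
```

```bash
python3 look.py 9
```

```text
21.0 rel [0.0449 0.0149 0.1834] x [-0.819 -0.573  0.002] z [-2.3e-03 -3.0e-04 -1.0e+00] [ 0.6  0.8 -1.4] 0.023751554887347138 q6 2.7339500281799483
```

View pics/wrist9.png

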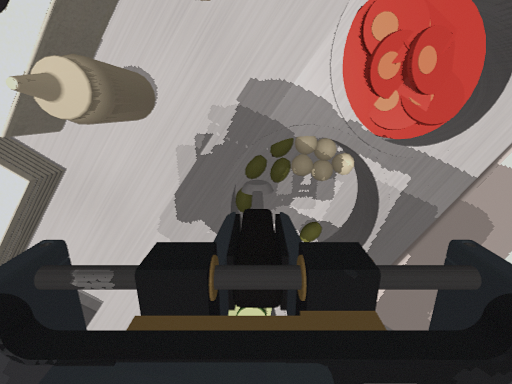

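The spoon (258,190) is in behind the target olive (243,201), which lies ahead along the left wall. I'll sweep counter-clockwise now.

Request:
servo_tool(
  motion=[
    {"dx": -0.1,"dy": 0.45,"dz": 0,"rx": 0,"ry": 0,"rz": -0.1,"claw": 1},
    {"dx": -0.1,"dy": 0.45,"dz": 0,"rx": 0,"ry": 0,"rz": -0.1,"claw": 1},
    {"dx": -0.1,"dy": 0.45,"dz": 0,"rx": 0,"ry": 0,"rz": -0.1,"claw": 1},
    {"dx": -0.1,"dy": 0.45,"dz": 0,"rx": 0,"ry": 0,"rz": -0.1,"claw": 1},
    {"dx": -0.1,"dy": 0.45,"dz": 0,"rx": 0,"ry": 0,"rz": -0.1,"claw": 1},
    {"dx": -0.1,"dy": 0.45,"dz": 0,"rx": 0,"ry": 0,"rz": -0.1,"claw": 1},
    {"dx": -0.1,"dy": 0.45,"dz": 0,"rx": 0,"ry": 0,"rz": -0.1,"claw": 1},
    {"dx": -0.1,"dy": 0.45,"dz": 0,"rx": 0,"ry": 0,"rz": -0.1,"claw": 1},
    {"dx": -0.1,"dy": 0.45,"dz": 0,"rx": 0,"ry": 0,"rz": -0.1,"claw": 1},
    {"dx": -0.1,"dy": 0.45,"dz": 0,"rx": 0,"ry": 0,"rz": -0.1,"claw": 1},
    {"dx": -0.1,"dy": 0.45,"dz": 0,"rx": 0,"ry": 0,"rz": -0.1,"claw": 1},
    {"dx": -0.1,"dy": 0.45,"dz": 0,"rx": 0,"ry": 0,"rz": -0.1,"claw": 1},
    {"dx": -0.1,"dy": 0.45,"dz": 0,"rx": 0,"ry": 0,"rz": -0.1,"claw": 1},
    {"dx": -0.1,"dy": 0.45,"dz": 0,"rx": 0,"ry": 0,"rz": -0.1,"claw": 1},
    {"dx": -0.1,"dy": 0.45,"dz": 0,"rx": 0,"ry": 0,"rz": -0.1,"claw": 1},
    {"dx": -0.1,"dy": 0.45,"dz": 0,"rx": 0,"ry": 0,"rz": -0.1,"claw": 1},
    {"dx": 0,"dy": 0,"dz": 0,"rx": 0,"ry": 0,"rz": 0,"claw": 1},
  ],
)

```text
t: 22.7
tcp_pos: [0.5037, 0.2045, 0.1843]
ee_rot: [0.894, -0.448, -0.0, 0.0]
contact_force: [-0.7, -1.1, 0.3]
gripper_width: 0.0236
```

```bash
python3 look.py 10
```

```text
22.8 rel [-0.0148  0.0426  0.1842] x [ 0.594 -0.804 -0.001] z [-9.e-04  1.e-04 -1.e+00] [-0.5 -1.  -0.8] 0.023650981564113847 q6 1.2096495283322037
```

View pics/wrist10.png

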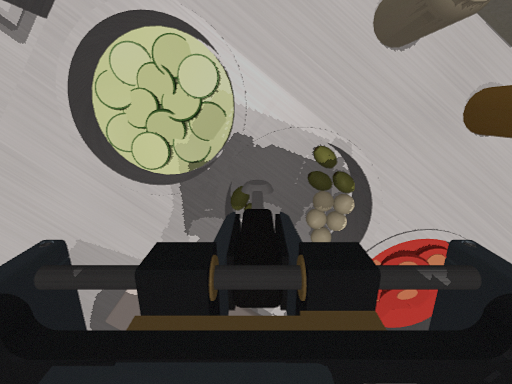

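View pics/scene10.png

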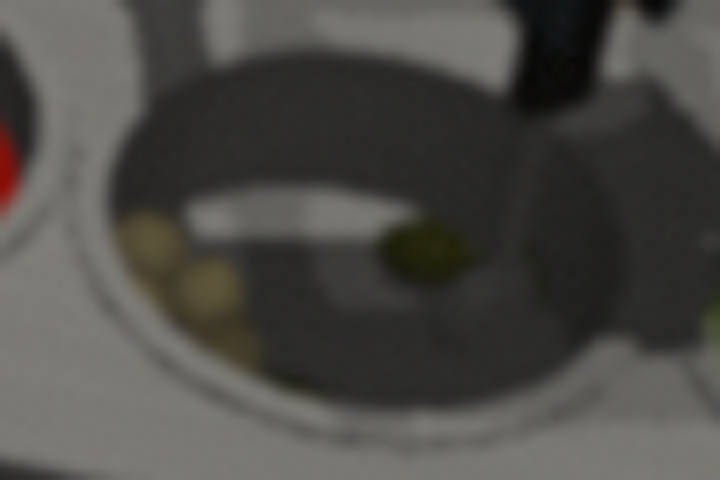

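Run:
```python
from h import *
np.set_printoptions(precision=0,suppress=True)
d=load("wrist10.npz")
for n,u,v in(("ol",241,199),("ol",324,156),("ol",320,181),("ol",344,181),("on",324,201),("on",344,204),("on",316,218),("on",336,222),("on",320,237)):print(n,rayrel(d,u,v))
print("near ol",rayrel(load("scene10.npz"),285+428/8,180+250/8))
```

```text
ol [-42.  47.]
ol [58.  1.]
ol [ 32. -15.]
ol [ 49. -38.]
on [ 16. -35.]
on [ 27. -57.]
on [ -7. -42.]
on [  4. -65.]
on [-24. -63.]
near ol [-46.  23.]
```

Both halves now hold what they need. Near: olives (-42,47) and (-46,23), onions (-7) and (-24). Far: three olives, and onions (4), (16), (27). The spoon is still 3 mm off the floor. I'll lift it straight out and look again from the top camera.

Request:
servo_tool(
  motion=[
    {"dx": 0,"dy": 0,"dz": 0,"rx": 0,"ry": 0,"rz": 0,"claw": 1},
    {"dx": 0,"dy": 0,"dz": 0,"rx": 0,"ry": 0,"rz": 0,"claw": 1},
    {"dx": 0,"dy": 0,"dz": -1,"rx": 0,"ry": 0,"rz": 0,"claw": 1},
    {"dx": 0,"dy": 0,"dz": -1.5,"rx": 0,"ry": 0,"rz": 0,"claw": 1},
    {"dx": 0,"dy": 0,"dz": -2,"rx": 0,"ry": 0,"rz": 0,"claw": 1},
    {"dx": 0,"dy": 0,"dz": -2,"rx": 0,"ry": 0,"rz": 0,"claw": 1},
    {"dx": 0,"dy": 0,"dz": -2,"rx": 0,"ry": 0,"rz": 0,"claw": 1},
    {"dx": 0,"dy": 0,"dz": -2,"rx": 0,"ry": 0,"rz": 0,"claw": 1},
    {"dx": 0,"dy": 0,"dz": -2,"rx": 0,"ry": 0,"rz": 0,"claw": 1},
    {"dx": 0,"dy": 0,"dz": -2,"rx": 0,"ry": 0,"rz": 0,"claw": 1},
    {"dx": 0,"dy": 0,"dz": 0,"rx": 0,"ry": 0,"rz": 0,"claw": 1},
  ],
)

```text
t: 23.9
tcp_pos: [0.5052, 0.2048, 0.332]
ee_rot: [0.893, -0.449, 0.001, -0.001]
contact_force: [0.6, 0.0, -1.1]
gripper_width: 0.0239
```

```bash
python3 look.py 11
python3 - <<'E'
from h import *
from station import sensors
d=load("wrist11.npz")
s=sensors.read_state();p=s["tcp_pos"];r=R.from_quat(s["ee_rot"])
plan(p,r,[([.497,-.165,.31],frame(0,[0,0,1]),18),([.4976,-.2182,.2488],R.from_quat([.958,-.031,-.008,.284]),10)])
E
```

```text
24.0 rel [-0.0149  0.0425  0.3291] x [ 0.597 -0.803 -0.001] z [-0.001 -0.    -1.   ] [ 0.3  0.  -1.1] 0.023590282101267266 q6 1.206996344255453
[{"dx":1.62,"dy":1.26,"dz":0.11,"rz":-0.052},{"dx":1.56,"dy":1.34,"dz":0.1,"rz":-0.052},{"dx":1.49,"dy":1.41,"dz":0.11,"rz":-0.051},{"dx":1.41,"dy":1.49,"dz":0.1,"rz":-0.052},{"dx":1.33,"dy":1.57,"dz":0.11,"rz":-0.052},{"dx":1.24,"dy":1.63,"dz":0.11,"rz":-0.052},{"dx":1.17,"dy":1.69,"dz":0.1,"rz":-0.051},{"dx":1.07,"dy":1.75,"dz":0.11,"rz":-0.052},{"dx":0.98,"dy":1.8,"dz":0.1,"ry":0.001,"rz":-0.052},{"dx":0.89,"dy":1.86,"dz":0.11,"rz":-0.052},{"dx":0.79,"dy":1.89,"dz":0.11,"rz":-0.051},{"dx":0.69,"dy":1.93,"dz":0.11,"rz":-0.052},{"dx":0.59,"dy":1.97,"dz":0.1,"rz":-0.052},{"dx":0.48,"dy":1.99,"dz":0.11,"rz":-0.052},{"dx":0.39,"dy":2.02,"dz":0.11,"rz":-0.051},{"dx":0.27,"dy":2.04,"dz":0.1,"rz":-0.052},{"dx":0.18,"dy":2.04,"dz":0.11,"rz":-0.052},{"dx":0.06,"dy":2.05,"dz":0.11,"rx":0.001,"rz":-0.052},{"dx":0.01,"dy":0.53,"dz":0.61,"rx":-0.058,"ry":-0.002,"rz":0.006},{"dx":0.01,"dy":0.5,"dz":0.64,"rx":-0.057,"ry":-0.001,"rz":0.007}]
[{"dx":0.01,"dy":0.46,"dz":0.67,"rx":-0.058,"ry":-0.002,"rz":0.006},{"dx":0.02,"dy":0.42,"dz":0.7,"rx":-0.058,"ry":-0.001,"rz":0.006},{"dx":0.02,"dy":0.38,"dz":0.71,"rx":-0.057,"ry":-0.002,"rz":0.007},{"dx":0.03,"dy":0.33,"dz":0.74,"rx":-0.058,"ry":-0.002,"rz":0.006},{"dx":0.03,"dy":0.29,"dz":0.75,"rx":-0.058,"ry":-0.001,"rz":0.006},{"dx":0.03,"dy":0.25,"dz":0.78,"rx":-0.057,"ry":-0.002,"rz":0.007},{"dx":0.03,"dy":0.21,"dz":0.78,"rx":-0.058,"ry":-0.002,"rz":0.006},{"dx":0.04,"dy":0.15,"dz":0.8,"rx":-0.058,"ry":-0.001,"rz":0.006}]
28 [ 0.49760475 -0.21818051  0.24873408] [ 0.9582263  -0.03083393 -0.00795367  0.28423294]
```

View pics/wrist11.png

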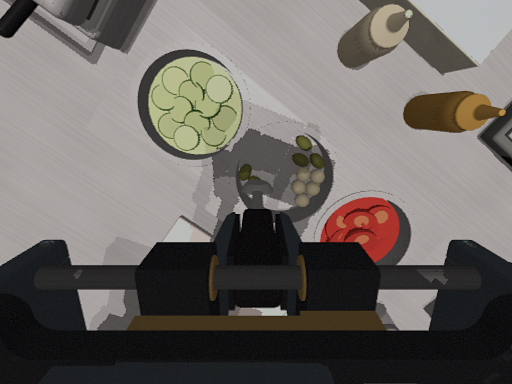

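Run:
```python
from h import *
np.set_printoptions(precision=0,suppress=True)
d=load("wrist11.npz")
for n,u,v in(("ol",246,172),("ol",304,143),("ol",301,160),("ol",317,160),("on",304,174),("on",318,176),("on",299,187),("on",313,189),("on",302,201)):print(n,rayrel(d,u,v))
d=load("scene11.npz");crop(d,250,420,80,260,4,"pics/scene11c.png")
```

```text
ol [-41.  48.]
ol [58. -1.]
ol [ 32. -15.]
ol [ 49. -37.]
on [ 16. -35.]
on [ 28. -57.]
on [ -7. -43.]
on [  5. -65.]
on [-24. -64.]
```

View pics/scene11.png

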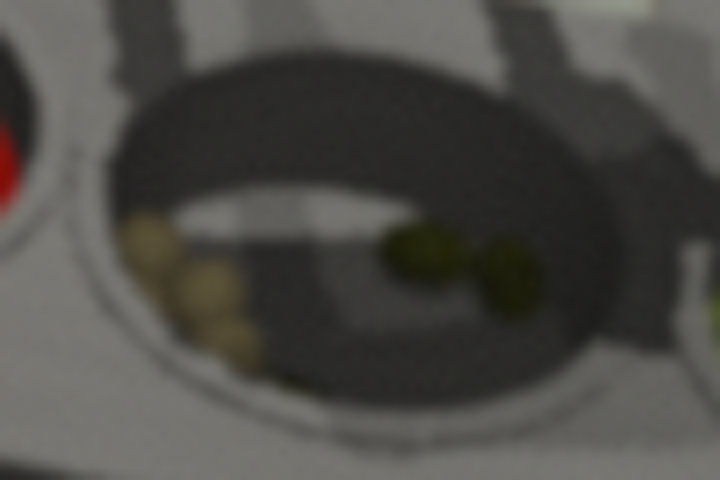

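The scene crop shows the two near olives at (425,250) and (510,278), with the onions along the right wall. Nothing has moved since and all ten pieces are accounted for. Now back to the caddy.

Request:
servo_tool(
  motion=[
    {"dx": 1.62,"dy": 1.26,"dz": 0.1,"rx": 0,"ry": 0,"rz": -0.052,"claw": 1},
    {"dx": 1.56,"dy": 1.34,"dz": 0.1,"rx": 0,"ry": 0,"rz": -0.052,"claw": 1},
    {"dx": 1.49,"dy": 1.41,"dz": 0.1,"rx": 0,"ry": 0,"rz": -0.051,"claw": 1},
    {"dx": 1.41,"dy": 1.49,"dz": 0.1,"rx": 0,"ry": 0,"rz": -0.052,"claw": 1},
    {"dx": 1.33,"dy": 1.57,"dz": 0.1,"rx": 0,"ry": 0,"rz": -0.052,"claw": 1},
    {"dx": 1.24,"dy": 1.63,"dz": 0.1,"rx": 0,"ry": 0,"rz": -0.052,"claw": 1},
    {"dx": 1.17,"dy": 1.69,"dz": 0.1,"rx": 0,"ry": 0,"rz": -0.051,"claw": 1},
    {"dx": 1.07,"dy": 1.75,"dz": 0.1,"rx": 0,"ry": 0,"rz": -0.052,"claw": 1},
    {"dx": 0.98,"dy": 1.8,"dz": 0.1,"rx": 0,"ry": 0,"rz": -0.052,"claw": 1},
    {"dx": 0.89,"dy": 1.86,"dz": 0.1,"rx": 0,"ry": 0,"rz": -0.052,"claw": 1},
    {"dx": 0.79,"dy": 1.89,"dz": 0.1,"rx": 0,"ry": 0,"rz": -0.051,"claw": 1},
    {"dx": 0.69,"dy": 1.93,"dz": 0.1,"rx": 0,"ry": 0,"rz": -0.052,"claw": 1},
    {"dx": 0.59,"dy": 1.97,"dz": 0.1,"rx": 0,"ry": 0,"rz": -0.052,"claw": 1},
    {"dx": 0.48,"dy": 1.99,"dz": 0.1,"rx": 0,"ry": 0,"rz": -0.052,"claw": 1},
    {"dx": 0.39,"dy": 2.02,"dz": 0.1,"rx": 0,"ry": 0,"rz": -0.051,"claw": 1},
    {"dx": 0.27,"dy": 2.04,"dz": 0.1,"rx": 0,"ry": 0,"rz": -0.052,"claw": 1},
    {"dx": 0.18,"dy": 2.04,"dz": 0.1,"rx": 0,"ry": 0,"rz": -0.052,"claw": 1},
    {"dx": 0.06,"dy": 2.05,"dz": 0.1,"rx": 0,"ry": 0,"rz": -0.052,"claw": 1},
    {"dx": 0,"dy": 0,"dz": 0,"rx": 0,"ry": 0,"rz": 0,"claw": 1},
  ],
)

```text
t: 25.9
tcp_pos: [0.4965, -0.1667, 0.3097]
ee_rot: [1.0, 0.0, -0.002, -0.0]
contact_force: [1.3, 0.2, -1.1]
gripper_width: 0.0236
```

Request:
servo_tool(
  motion=[
    {"dx": 0.01,"dy": 0.53,"dz": 0.61,"rx": -0.058,"ry": -0.002,"rz": 0.006,"claw": 1},
    {"dx": 0.01,"dy": 0.5,"dz": 0.64,"rx": -0.058,"ry": -0.001,"rz": 0.007,"claw": 1},
    {"dx": 0.01,"dy": 0.46,"dz": 0.67,"rx": -0.058,"ry": -0.002,"rz": 0.006,"claw": 1},
    {"dx": 0.02,"dy": 0.42,"dz": 0.7,"rx": -0.058,"ry": -0.001,"rz": 0.006,"claw": 1},
    {"dx": 0.02,"dy": 0.38,"dz": 0.71,"rx": -0.057,"ry": -0.002,"rz": 0.007,"claw": 1},
    {"dx": 0.03,"dy": 0.33,"dz": 0.74,"rx": -0.058,"ry": -0.002,"rz": 0.006,"claw": 1},
    {"dx": 0.03,"dy": 0.29,"dz": 0.75,"rx": -0.058,"ry": -0.001,"rz": 0.006,"claw": 1},
    {"dx": 0.03,"dy": 0.25,"dz": 0.78,"rx": -0.057,"ry": -0.002,"rz": 0.007,"claw": 1},
    {"dx": 0.03,"dy": 0.21,"dz": 0.78,"rx": -0.058,"ry": -0.002,"rz": 0.006,"claw": 1},
    {"dx": 0.04,"dy": 0.15,"dz": 0.8,"rx": -0.058,"ry": -0.001,"rz": 0.006,"claw": 1},
    {"dx": 0,"dy": 0,"dz": 0,"rx": 0,"ry": 0,"rz": 0,"claw": 1},
    {"dx": 0,"dy": 0,"dz": 0,"rx": 0,"ry": 0,"rz": 0,"claw": 1},
  ],
)

```text
t: 27.1
tcp_pos: [0.4975, -0.2175, 0.2492]
ee_rot: [0.958, -0.03, -0.009, 0.284]
contact_force: [-0.1, -0.4, -0.6]
gripper_width: 0.0236
```

Run:
```python
from h import *
from station import sensors,snapshot
np.set_printoptions(precision=4,suppress=True)
for n in("wrist","top"):
    d=snapshot(n);cv2.imwrite(f"pics/{n}12.png",d["pixels"][:,:,::-1])
    if n=="wrist":W=d
crop(d,135,230,145,240,6,"pics/pot12.png")
s=sensors.read_state();p=s["tcp_pos"];r=R.from_quat(s["ee_rot"]);print(s["t"],p,s["ee_rot"],s["gripper_width"])
print(r.inv().apply(np.array([.4976,-.2182,.2488])-p)*100,(r.inv()*R.from_quat([.958,-.031,-.008,.284])).as_rotvec())
# food from top
c=cv2.cvtColor(d["pixels"],cv2.COLOR_RGB2HSV)
roi=np.zeros(c.shape[:2],bool);roi[163:220,150:208]=1
ol=(c[...,1]>120)&roi;on=(c[...,1]>60)&(c[...,1]<=120)&(c[...,2]>110)&roi
for nm,mm in(("olive",ol),("onion",on)):
    k,l,st,ce=cv2.connectedComponentsWithStats(mm.astype(np.uint8),connectivity=4)
    for i in range(1,k):
        if st[i,4]>5:print(nm,st[i,4],ce[i],rayrel(d,*ce[i]))
```

```text
27.2 [ 0.4978 -0.2182  0.2501] [ 0.9582 -0.0307 -0.0083  0.2844] 0.023602830150953012
[-0.0149 -0.0657  0.109 ] [0.0008 0.0004 0.0008]
olive 44 [180.1364 171.4091] [61.2445 -0.7761]
olive 37 [184.5946 179.9459] [ 35.8925 -13.5509]
olive 93 [167.2151 206.8602] [-41.4198  37.4433]
onion 38 [191.2368 190.6053] [  4.2876 -32.5648]
```

View pics/wrist12.png

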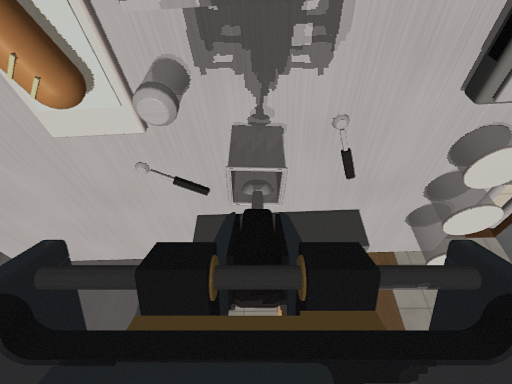

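View pics/pot12.png

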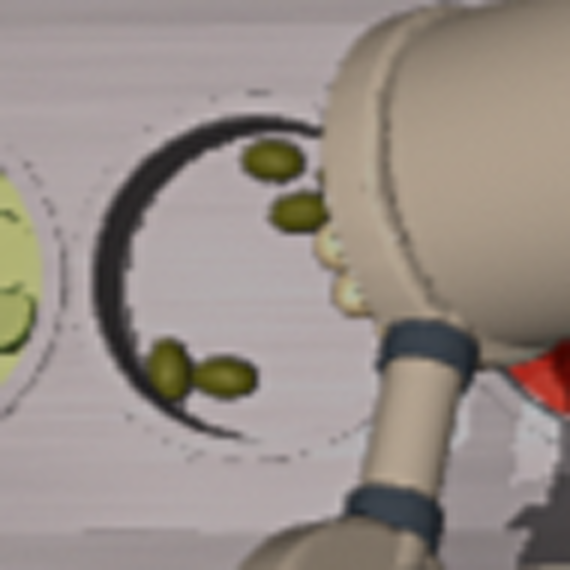

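The wrist view matches the one at extraction, bowl over the caddy mouth at (258,188). The top picture shows the two near olives against the near-left wall and the two visible far olives in place. I'll slide the spoon back in along the same line.

Request:
servo_tool(
  motion=[
    {"dx": 0,"dy": -0.06,"dz": 1.2,"rx": 0,"ry": 0,"rz": 0,"claw": 1},
    {"dx": 0,"dy": 0,"dz": 1.4,"rx": 0,"ry": 0,"rz": 0,"claw": 1},
    {"dx": 0,"dy": 0,"dz": 1.4,"rx": 0,"ry": 0,"rz": 0,"claw": 1},
    {"dx": 0,"dy": 0,"dz": 1.4,"rx": 0,"ry": 0,"rz": 0,"claw": 1},
    {"dx": 0,"dy": 0,"dz": 1.4,"rx": 0,"ry": 0,"rz": 0,"claw": 1},
    {"dx": 0,"dy": 0,"dz": 1.4,"rx": 0,"ry": 0,"rz": 0,"claw": 1},
    {"dx": 0,"dy": 0,"dz": 1.4,"rx": 0,"ry": 0,"rz": 0,"claw": 1},
    {"dx": 0,"dy": 0,"dz": 1.4,"rx": 0,"ry": 0,"rz": 0,"claw": 1},
    {"dx": 0,"dy": 0,"dz": 1.4,"rx": 0,"ry": 0,"rz": 0,"claw": 1},
    {"dx": 0,"dy": 0,"dz": 1.0,"rx": 0,"ry": 0,"rz": 0,"claw": 1},
    {"dx": 0,"dy": 0,"dz": 0,"rx": 0,"ry": 0,"rz": 0,"claw": 1},
  ],
)

```text
t: 28.3
tcp_pos: [0.4924, -0.2914, 0.1359]
ee_rot: [0.958, -0.031, -0.01, 0.285]
contact_force: [0.4, 0.0, -0.2]
gripper_width: 0.0238
```

Request:
servo_tool(
  motion=[
    {"dx": 0,"dy": 0,"dz": 0.2,"rx": 0,"ry": 0,"rz": 0,"claw": 1},
    {"dx": 0,"dy": 0,"dz": 0.2,"rx": 0,"ry": 0,"rz": 0,"claw": 1},
    {"dx": 0,"dy": 0,"dz": 0.2,"rx": 0,"ry": 0,"rz": 0,"claw": 1},
    {"dx": 0,"dy": 0,"dz": 0.2,"rx": 0,"ry": 0,"rz": 0,"claw": 1},
    {"dx": 0,"dy": 0,"dz": 0.1,"rx": 0,"ry": 0,"rz": 0,"claw": 1},
  ],
)

```text
t: 28.8
tcp_pos: [0.4929, -0.2958, 0.1297]
ee_rot: [0.958, -0.03, -0.009, 0.285]
contact_force: [-1.0, 0.3, -0.4]
gripper_width: 0.024
```

Request:
servo_tool(
  motion=[
    {"dx": 0,"dy": 0,"dz": 0.2,"rx": 0,"ry": 0,"rz": 0,"claw": 1},
    {"dx": 0,"dy": 0,"dz": 0.2,"rx": 0,"ry": 0,"rz": 0,"claw": 1},
  ],
)

```text
t: 29.0
tcp_pos: [0.4927, -0.298, 0.1262]
ee_rot: [0.958, -0.03, -0.009, 0.285]
contact_force: [0.2, -0.4, -1.1]
gripper_width: 0.0236
```

Request:
servo_tool(
  motion=[
    {"dx": 0,"dy": 0,"dz": 0.1,"rx": 0,"ry": 0,"rz": 0,"claw": 1},
    {"dx": 0,"dy": 0,"dz": 0,"rx": 0,"ry": 0,"rz": 0,"claw": 1},
  ],
)

```text
t: 29.2
tcp_pos: [0.4925, -0.2985, 0.1253]
ee_rot: [0.958, -0.03, -0.009, 0.285]
contact_force: [-0.1, -0.3, -0.7]
gripper_width: 0.0237
```

Back at the original resting pose, so I'll release.

Request:
servo_tool(
  motion=[
    {"dx": 0,"dy": 0,"dz": 0,"rx": 0,"ry": 0,"rz": 0,"claw": 0.3},
    {"dx": 0,"dy": 0,"dz": 0,"rx": 0,"ry": 0,"rz": 0,"claw": 0},
    {"dx": 0,"dy": 0,"dz": 0,"rx": 0,"ry": 0,"rz": 0,"claw": -1},
    {"dx": 0,"dy": 0,"dz": 0,"rx": 0,"ry": 0,"rz": 0,"claw": -1},
    {"dx": 0,"dy": 0,"dz": 0,"rx": 0,"ry": 0,"rz": 0,"claw": -1},
    {"dx": 0,"dy": 0,"dz": 0,"rx": 0,"ry": 0,"rz": 0,"claw": -1},
    {"dx": 0,"dy": 0,"dz": 0,"rx": 0,"ry": 0,"rz": 0,"claw": -1},
    {"dx": 0,"dy": 0,"dz": 0,"rx": 0,"ry": 0,"rz": 0,"claw": -1},
    {"dx": 0,"dy": 0,"dz": 0,"rx": 0,"ry": 0,"rz": 0,"claw": -1},
    {"dx": 0,"dy": 0,"dz": 0,"rx": 0,"ry": 0,"rz": 0,"claw": -1},
  ],
)

```text
t: 30.2
tcp_pos: [0.4926, -0.2985, 0.1254]
ee_rot: [0.958, -0.03, -0.009, 0.285]
contact_force: [-0.8, -0.3, -0.2]
gripper_width: 0.0911
```

Request:
servo_tool(
  motion=[
    {"dx": 0,"dy": 0,"dz": -1,"rx": 0,"ry": 0,"rz": 0,"claw": -1},
    {"dx": 0,"dy": 0,"dz": -2,"rx": 0,"ry": 0,"rz": 0,"claw": -1},
    {"dx": 0,"dy": 0,"dz": -2,"rx": 0,"ry": 0,"rz": 0,"claw": -1},
    {"dx": 0,"dy": 0,"dz": -2,"rx": 0,"ry": 0,"rz": 0,"claw": -1},
    {"dx": 0,"dy": 0,"dz": -2,"rx": 0,"ry": 0,"rz": 0,"claw": -1},
    {"dx": 0,"dy": 0,"dz": -2,"rx": 0,"ry": 0,"rz": 0,"claw": -1},
    {"dx": 0,"dy": 0,"dz": -2,"rx": 0,"ry": 0,"rz": 0,"claw": -1},
    {"dx": 0,"dy": 0,"dz": -2,"rx": 0,"ry": 0,"rz": 0,"claw": -1},
    {"dx": 0,"dy": 0,"dz": 0,"rx": 0,"ry": 0,"rz": 0,"claw": -1},
  ],
)

```text
t: 31.1
tcp_pos: [0.4987, -0.2155, 0.2534]
ee_rot: [0.958, -0.03, -0.007, 0.285]
contact_force: [0.4, -0.3, -0.3]
gripper_width: 0.0911
```

Run:
```python
from h import *
from station import sensors,snapshot
np.set_printoptions(precision=4,suppress=True)
for n in("wrist","scene"):
    d=snapshot(n);np.savez(n+"13.npz",**d)
    cv2.imwrite(f"pics/{n}13.png",d["pixels"][:,:,::-1])
crop(d,80,220,130,240,5,"pics/scene13c.png")
s=sensors.read_state();print(s["t"],s["tcp_pos"],s["gripper_width"],s["contact_force"])
```

```text
31.2 [ 0.4978 -0.2164  0.2513] 0.09106231416462275 [ 0.6976  0.5498 -0.2927]
```

View pics/wrist13.png

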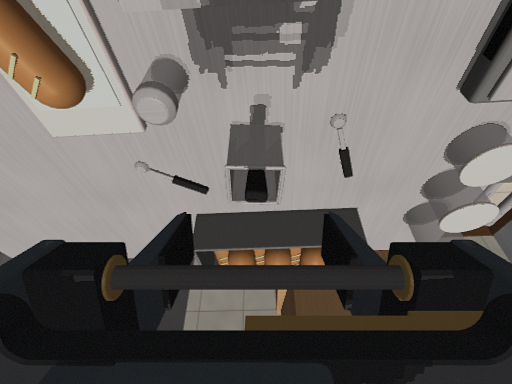

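View pics/scene13.png

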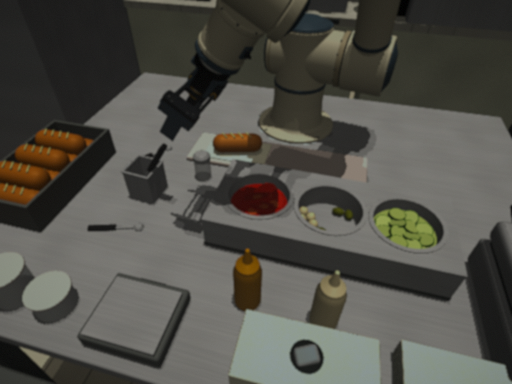

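The spoon leans in the caddy as at the start: the handle is at (257,185) in the wrist view and (158,157) in the scene view. I'll move the arm aside for an unobstructed top view of the pot before handing in.

Request:
servo_tool(
  motion=[
    {"dx": 0,"dy": 0.55,"dz": -0.84,"rx": 0,"ry": 0,"rz": 0,"claw": -1},
    {"dx": 0,"dy": 0.55,"dz": -0.84,"rx": 0,"ry": 0,"rz": 0,"claw": -1},
    {"dx": 0,"dy": 2.2,"dz": 0.25,"rx": 0,"ry": 0,"rz": 0,"claw": -1},
    {"dx": 0,"dy": 2.2,"dz": 0.25,"rx": 0,"ry": 0,"rz": 0,"claw": -1},
    {"dx": 0,"dy": 2.2,"dz": 0.25,"rx": 0,"ry": 0,"rz": 0,"claw": -1},
    {"dx": 0,"dy": 2.2,"dz": 0.25,"rx": 0,"ry": 0,"rz": 0,"claw": -1},
    {"dx": 0,"dy": 2.2,"dz": 0.25,"rx": 0,"ry": 0,"rz": 0,"claw": -1},
    {"dx": 0,"dy": 2.2,"dz": 0.25,"rx": 0,"ry": 0,"rz": 0,"claw": -1},
    {"dx": 0,"dy": 2.2,"dz": 0.25,"rx": 0,"ry": 0,"rz": 0,"claw": -1},
    {"dx": 0,"dy": 2.2,"dz": 0.25,"rx": 0,"ry": 0,"rz": 0,"claw": -1},
    {"dx": 0,"dy": 2.2,"dz": 0.25,"rx": 0,"ry": 0,"rz": 0,"claw": -1},
    {"dx": 0,"dy": 2.2,"dz": 0.25,"rx": 0,"ry": 0,"rz": 0,"claw": -1},
    {"dx": 0,"dy": 0,"dz": 0,"rx": 0,"ry": 0,"rz": 0,"claw": -1},
    {"dx": 0,"dy": 0,"dz": 0,"rx": 0,"ry": 0,"rz": 0,"claw": -1},
  ],
)

```text
t: 32.6
tcp_pos: [0.4846, -0.4144, 0.3705]
ee_rot: [0.958, -0.031, -0.009, 0.285]
contact_force: [0.1, -0.1, -0.6]
gripper_width: 0.0913
```

Run:
```python
from h import *
from station import sensors,snapshot
np.set_printoptions(precision=3,suppress=True)
d=snapshot("top");cv2.imwrite("pics/top14.png",d["pixels"][:,:,::-1]);np.savez("top14.npz",**d)
c=cv2.cvtColor(d["pixels"],cv2.COLOR_RGB2HSV)
roi=np.zeros(c.shape[:2],bool);roi[163:220,150:208]=1
ol=(c[...,1]>120)&roi;on=(c[...,1]>60)&(c[...,1]<=120)&(c[...,2]>90)&roi
for nm,mm in(("olive",ol),("onion",on)):
    k,l,st,ce=cv2.connectedComponentsWithStats(cv2.erode(mm.astype(np.uint8),np.ones((2,2))),connectivity=4)
    for i in range(1,k):
        if st[i,4]>5:print(nm,st[i,4],ce[i],rayrel(d,*ce[i]).round())
P=cloud(d)
for u,v in((313,236),(171,112),(227,112)):print(P[v,u],load("top0.npz")["z_map"][v,u],d["z_map"][v,u])
crop(d,135,230,145,240,6,"pics/pot14.png")
s=sensors.read_state();print(s["t"],s["tcp_pos"])
d=snapshot("scene");S=cloud(d);g=d["pixels"].max(-1)
m=(g<45)&(S[...,2]>0.1)&(S[...,2]<0.2)&(abs(S[...,0]-.49)<.05)&(S[...,1]>-0.37)&(S[...,1]<-0.2)
Q=S[m];q=Q.mean(0);dr=np.linalg.svd(Q-q)[2][0];print("handle",q,dr,np.degrees(np.arccos(abs(dr[2]))))
crop(d,80,220,130,240,5,"pics/scene14c.png")
```

```text
olive 30 [180.667 171.9  ] [60. -2.]
olive 29 [193.552 174.931] [ 50. -40.]
olive 26 [185.269 180.423] [ 34. -16.]
olive 64 [167.688 207.469] [-43.  36.]
onion 75 [197.04 190.68] [  4. -49.]
[ 0.385 -0.214  0.088] 1.2044257 1.2020468
[0.735 0.172 0.129] 1.1875162 1.1899658
[0.729 0.017 0.136] 1.1837268 1.1828945
32.65 [ 0.485 -0.414  0.37 ]
handle [ 0.503 -0.288  0.145] [ 0.018 -0.55  -0.835] 33.39651132737456
```

View pics/pot14.png

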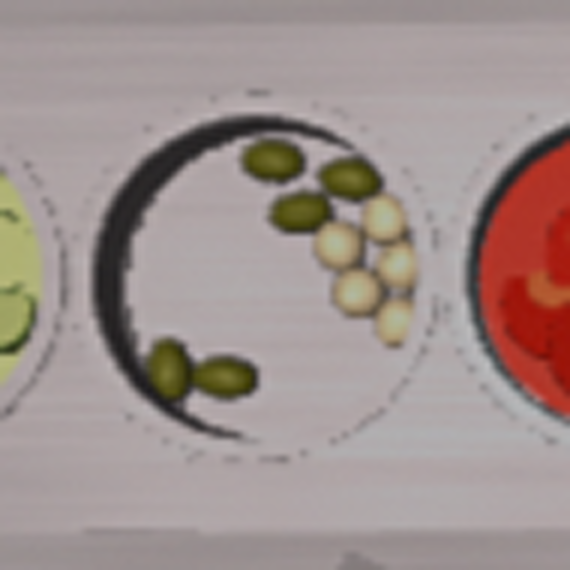

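View pics/top14.png

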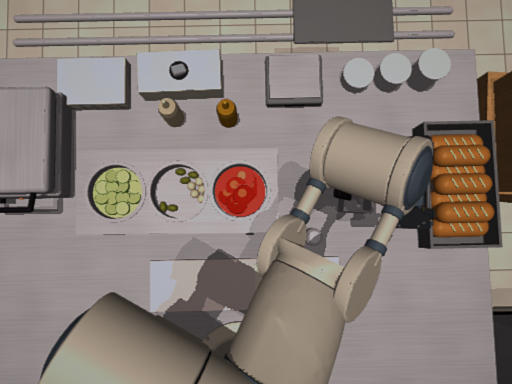

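View pics/scene14c.png

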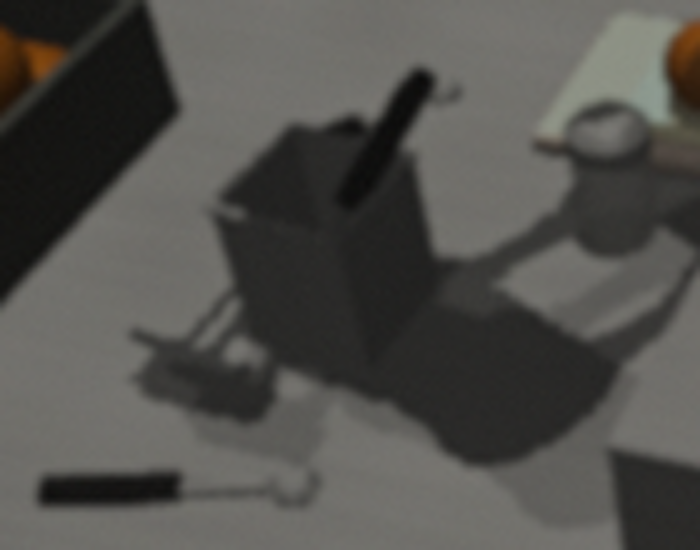

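Everything is in place: the handle leans 33.4°, and bottles and shaker are unmoved. One onion, at crop (357,292), lies close to the dividing line, so I'll measure it more carefully against the pot's own axes.

Run:
```python
from h import *
from station import snapshot
np.set_printoptions(precision=1,suppress=True)
def onions(fn,f=8,box=(150,208,163,220)):
    d=load(fn);u0,u1,v0,v1=box
    im=cv2.resize(d["pixels"][v0:v1,u0:u1],None,fx=f,fy=f,interpolation=cv2.INTER_CUBIC)
    h=cv2.cvtColor(im,cv2.COLOR_RGB2HSV)
    for n,m in(("onion",(h[...,1]>50)&(h[...,1]<120)&(h[...,2]>90)&(h[...,0]>12)&(h[...,0]<32)),("olive",(h[...,1]>120)&(h[...,0]>22)&(h[...,0]<45))):
        m=cv2.morphologyEx(m.astype(np.uint8),cv2.MORPH_OPEN,np.ones((5,5)))
        dt=cv2.distanceTransform(m,cv2.DIST_L2,5);dil=cv2.dilate(dt,np.ones((25,25)))
        pk=(dt==dil)&(dt>18)
        k,l,st,ce=cv2.connectedComponentsWithStats(pk.astype(np.uint8))
        for c in ce[1:]:
            u,v=u0+(c[0]+.5)/f-.5,v0+(c[1]+.5)/f-.5
            x,y=rayrel(d,u,v,.049);print(fn,n,(round(u,1),round(v,1)),dt[int(c[1]),int(c[0])]/f,"rel",np.array([x,y]),"x along pot axis %.1f"%(x-.012*y))
onions("top0.npz");onions("top14.npz")
```

```text
top0.npz olive (np.float64(179.9), np.float64(172.8)) 2.8996124 rel [57.  -0.3] x along pot axis 57.0
top0.npz olive (np.float64(193.0), np.float64(176.2)) 2.75 rel [ 46.1 -38.4] x along pot axis 46.6
top0.npz olive (np.float64(167.6), np.float64(177.2)) 2.948062 rel [45.  35.8] x along pot axis 44.5
top0.npz olive (np.float64(186.3), np.float64(185.9)) 2.8484497 rel [ 18.1 -18.5] x along pot axis 18.4
top0.npz olive (np.float64(173.9), np.float64(186.4)) 2.8218997 rel [17.5 17.4] x along pot axis 17.3
top14.npz olive (np.float64(180.4), np.float64(171.3)) 2.846512 rel [61.4 -1.8] x along pot axis 61.4
top14.npz olive (np.float64(193.4), np.float64(174.4)) 2.9242249 rel [ 51.3 -39.6] x along pot axis 51.8
top14.npz olive (np.float64(185.3), np.float64(179.9)) 2.8484497 rel [ 35.8 -15.8] x along pot axis 35.9
top14.npz olive (np.float64(162.9), np.float64(206.9)) 3.270737 rel [-41.4  49.6] x along pot axis -42.0
top14.npz olive (np.float64(172.2), np.float64(207.6)) 2.8484497 rel [-43.8  22.9] x along pot axis -44.1
```

Run:
```python
from h import *
np.set_printoptions(precision=1,suppress=True)
f=8;u0,u1,v0,v1=150,208,163,220
for fn in("top0.npz","top14.npz"):
    d=load(fn);im=cv2.resize(d["pixels"][v0:v1,u0:u1],None,fx=f,fy=f,interpolation=cv2.INTER_CUBIC)
    h=cv2.cvtColor(im,cv2.COLOR_RGB2HSV)
    sat=np.where((h[...,0]>10)&(h[...,0]<35)&(h[...,2]>80)&(h[...,1]<150),h[...,1],0).astype(np.uint8)
    m=((sat>35)*1).astype(np.uint8);m=cv2.morphologyEx(m,cv2.MORPH_OPEN,np.ones((9,9)))
    dt=cv2.GaussianBlur(cv2.distanceTransform(m,cv2.DIST_L2,5),(0,0),3);pk=(dt==cv2.dilate(dt,np.ones((31,31))))&(dt>10)
    k,l,st,ce=cv2.connectedComponentsWithStats(pk.astype(np.uint8))
    for c in ce[1:]:
        u,v=u0+(c[0]+.5)/f-.5,v0+(c[1]+.5)/f-.5;x,y=rayrel(d,u,v,.049);print(fn,round(u,1),round(v,1),dt[int(c[1]),int(c[0])]/f,x.round(1),y.round(1),"pot-x %.1f"%(x-.012*y))
```

```text
top0.npz 175.3 198.2 1.9983686 -16.8 13.7 pot-x -17.0
top0.npz 187.4 198.7 2.0036347 -19.1 -21.5 pot-x -18.8
top0.npz 194.6 207.6 1.8999902 -45.3 -41.8 pot-x -44.8
top0.npz 169.3 208.3 2.044081 -45.8 31.2 pot-x -46.2
top0.npz 182.1 212.8 1.9771757 -59.7 -5.5 pot-x -59.6
top14.npz 197.8 178.4 1.4269905 39.3 -52.2 pot-x 40.0
top14.npz 196.4 182.7 1.6473689 27.0 -48.1 pot-x 27.6
top14.npz 200.1 184.3 2.1372545 22.0 -58.5 pot-x 22.7
top14.npz 193.3 184.6 1.9139221 21.7 -38.9 pot-x 22.2
top14.npz 192.1 187.9 2.0199876 11.9 -35.2 pot-x 12.3
top14.npz 193.2 190.7 2.022 3.8 -38.4 pot-x 4.3
top14.npz 201.9 191.2 1.5985241 1.8 -63.7 pot-x 2.6
top14.npz 196.4 192.2 2.2942798 -0.8 -47.7 pot-x -0.2
top14.npz 196.4 194.7 2.231112 -8.0 -47.7 pot-x -7.5
top14.npz 201.7 195.4 1.3855999 -10.6 -62.9 pot-x -9.8
top14.npz 199.8 200.1 1.8893167 -23.9 -57.3 pot-x -23.2
```

Run:
```python
from h import *
f=14;u0,u1,v0,v1=180,212,172,208
for fn in ("top14.npz","top0.npz"):
    d=load(fn)
    if fn=="top0.npz":u0,u1,v0,v1=160,200,180,222
    im=cv2.resize(d["pixels"][v0:v1,u0:u1,::-1],None,fx=f,fy=f,interpolation=cv2.INTER_CUBIC)
    b=cv2.GaussianBlur(255-im[...,0],(0,0),4)  # ivory is low in blue
    h=cv2.HoughCircles(b,cv2.HOUGH_GRADIENT,1,50,param1=40,param2=9,minRadius=50,maxRadius=68)
    for c in sorted(h[0].tolist(),key=lambda c:c[1]):
        u,v=u0+(c[0]+.5)/f-.5,v0+(c[1]+.5)/f-.5;x,y=rayrel(d,u,v,.049);print(fn,[round(k) for k in c],x.round(1),y.round(1),"pot-x %.1f"%(x-.012*y))
        cv2.circle(im,(int(c[0]),int(c[1])),int(c[2]),(0,0,255),1);cv2.circle(im,(int(c[0]),int(c[1])),2,(0,0,255),-1)
    cv2.imwrite("pics/hc_%s.png"%fn[:-4],im)
```

```text
top14.npz [102, 6, 60] 58.9 -20.5 pot-x 59.2
top14.npz [42, 18, 57] 56.7 -7.8 pot-x 56.8
top14.npz [194, 40, 52] 51.6 -39.6 pot-x 52.1
top14.npz [58, 70, 60] 45.9 -11.2 pot-x 46.1
top14.npz [80, 116, 53] 36.0 -15.7 pot-x 36.2
top14.npz [156, 134, 54] 31.9 -31.5 pot-x 32.2
top14.npz [240, 142, 64] 29.8 -48.7 pot-x 30.4
top14.npz [164, 194, 63] 19.3 -33.0 pot-x 19.7
top14.npz [278, 228, 59] 11.9 -56.6 pot-x 12.6
top14.npz [200, 300, 63] -2.7 -40.2 pot-x -2.3
top14.npz [218, 422, 61] -28.4 -43.5 pot-x -27.9
top0.npz [260, 4, 57] 36.7 5.0 pot-x 36.6
top0.npz [374, 88, 54] 18.6 -18.3 pot-x 18.8
top0.npz [196, 104, 62] 15.9 18.5 pot-x 15.6
top0.npz [456, 156, 52] 4.0 -35.1 pot-x 4.5
top0.npz [244, 156, 53] 5.0 8.6 pot-x 4.9
top0.npz [172, 198, 62] -3.4 23.8 pot-x -3.7
top0.npz [202, 266, 61] -17.7 17.7 pot-x -17.9
top0.npz [372, 270, 52] -19.5 -17.7 pot-x -19.3
top0.npz [462, 388, 62] -44.2 -36.1 pot-x -43.7
top0.npz [122, 410, 50] -47.3 34.2 pot-x -47.7
top0.npz [292, 454, 64] -57.0 -0.6 pot-x -57.0
top0.npz [168, 468, 63] -59.5 24.8 pot-x -59.8
top0.npz [118, 582, 63] -82.6 35.2 pot-x -83.0
```

View pics/hc_top14.png

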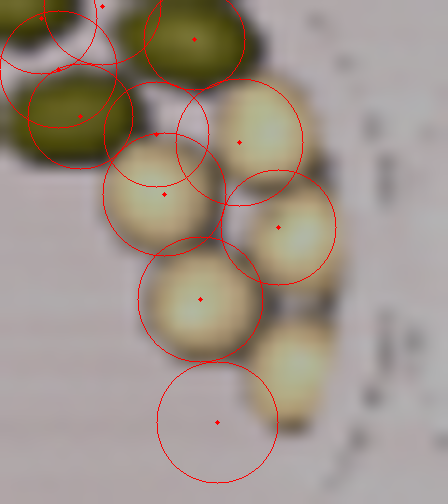

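This onion's circle fit puts it at -2.3 mm along the pot's x; the wrist and scene views gave -7 to -11. The limit is +2 mm, so every reading passes. Run against the starting layout, the same method gives symmetric positions (±18, ±57), so the pot centre is good to about 1 mm. The pieces are at rest and the gripper is clear, so I'm handing in.

Run:
```python
from station import job,sensors
print(sensors.read_state()["t"]);print(job.sign_off())
```

```text
32.7
the job is handed in; nothing more can be done
None
```

I handed the job in at 32.7 s of the 67 s allowed; by my last checks everything is met, with one onion close to the dividing line. No verdict was reported.

**What I did:** I took the spoon from the caddy by its handle and lowered it until I felt the pot floor (about 10 N). I stirred with one sweep along the wall and two further strokes to bring olives over. Then I set the spoon back along the line it came out on and moved the gripper clear.

**Last checks, in the top and scene views:**
- **Near half:** two olives at about x = -42 and -44 mm, and two onions at about -24 and -2 mm.
- **Far half:** three olives at about +36, +52 and +61 mm, and three onions at about +5 to +12, +16 to +20, and +28 mm.
- **Spoon:** leaning about 33° in the caddy, within a few mm of where it started.
- **Spills and loose items:** all ten pieces are in the pot, and the bottles and shaker are where they were.

**Where the checks disagreed:** the cameras differ by about 5 mm on the onion nearest the middle. The top view puts it at -2 mm, the wrist and scene views at -7 to -11 mm. All are below the +2 mm limit, but by the top view it is only about 4 mm inside. Onion counts in the near half depend on that piece.

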